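Change over the drilling jig for xylophone bars

TASK

Get the drilling jig ready for its next run: take the bar that already has two holes out of the jig and lay it flat in the wooden tray, and lay every bar with one hole in a lane of its own and push it nose first between the guide rails until it is fully home in the V-nest under the clear bridge. Lock each of these bars with a locating pin from the block, pushed down through the bridge and the bar's hole until its knob rests on the bridge. Leave the other things on the table alone.

Things in the scene. Friction and masses are not known exactly. Their poses are not given: they have to be found in the camera images.
- fresh1_mid (a point): One-hole bar, dark wood, 170 x 32 x 20 mm, 90 g: its +x end (nose) a half round of radius 16, the other sawn square; an 11 mm vertical through hole on its centre line 47 mm ahead of this point (38 mm from the nose tip). Point: bar's centre, x to the nose, z up. Two or three are present, flat on the table left of the jig, noses roughly away from the robot.
- fresh2_mid (a point): One-hole bar, the same as fresh1.
- fresh3_mid (a point): One-hole bar, the same as fresh1.
- drilled1_mid (a point): Two-hole bar (already drilled): wood, size and point as fresh1, with a second hole 47 mm behind its centre. Exactly one of drilled1 to 3 is present; drilled1 starts in lane 1 of the jig, unpinned, within 6 mm of fully home.
- drilled2_mid (a point): Two-hole bar (already drilled): wood, size and point as fresh1, with a second hole 47 mm behind its centre. Exactly one of drilled1 to 3 is present; drilled2 starts in lane 2 of the jig, unpinned, within 6 mm of fully home.
- drilled3_mid (a point): Two-hole bar (already drilled): wood, size and point as fresh1, with a second hole 47 mm behind its centre. Exactly one of drilled1 to 3 is present; drilled3 starts in lane 3 of the jig, unpinned, within 6 mm of fully home.
- jig: Drilling jig, fixed: plywood base 300 (x) by 250 (y) by 12 mm, origin under its centre; +x is the push direction, roughly away from the robot. Three lanes 78 mm apart, lane1 at +y, lane3 at -y. From its -x edge to x = -15 mm the base is a bare apron; then rails and nests. The clear bridge (36 to 44 mm above the table) spans x = 46 to 126 mm, on posts between the lanes.
- lane1 (a point): Lane 1: point on the base's top (12 mm above the table) under the bridge's 11 mm bushing hole; x push direction, z up. Rails 10 mm high: mouth 74 mm wide at x = -92 mm here, narrowing to 35.4 mm at -47, up to a 90-degree V-nest that stops and centres the nose. A home bar has its hole here: centre at (-47, 0, 10) mm, square end at x = -132, free on the apron; the bridge begins at x = -31.
- lane2 (a point): Lane 2, in the middle: same point and shape as lane1.
- lane3 (a point): Lane 3: same point and shape as lane1.
- pin1_knob (a point): Locating pin: black knob 25 mm across, 46 high, over a steel shank 8 thick, 29 long, tip tapered; 50 g. Point: knob's centre, 23 mm above its shoulder, 52 above the tip; z up the pin. Starts upright in the pin block. Fully down, the shoulder is on the bridge and the point 67 mm above the table; if the bar is not home the tip stops on the wood 17 mm higher.
- pin2_knob (a point): Locating pin, the same as pin1.
- pin3_knob (a point): Locating pin, the same as pin1.
- pin4_knob (a point): Locating pin, the same as pin1.
- pinblock: Fixed wooden block 50 (x) by 190 (y) by 34 mm high, origin under its centre, with four 11 mm through holes in a row along its y, 46 mm apart, a pin standing in each (shoulder on the block). Right of the jig; it and the tray change places from start to start.
- tray: Fixed open wooden tray for drilled bars, 130 (x) by 240 (y) by 42 mm high outside, walls and floor 6 mm; origin under its centre; its length runs roughly sideways (world y).
- twine: Spool of twine, 54 mm across, 62 high; origin under its centre. Leave it alone.
- glue: White glue bottle, 54 mm across, 140 high, standing; origin under its centre. Leave it alone.
- tape: Roll of paper tape lying flat, 90 mm across, 25 high; origin under its centre. Leave it alone.
- sander: Cork sanding block 110 x 60 x 35 mm; origin under its centre. Leave it alone.
- bowl: Small dark wooden bowl, 110 mm across, 50 high; origin under its centre. Leave it alone.
- beater: Xylophone beater lying down: light stick 245 mm long with a black 32 mm ball; origin under the stick. Leave it alone.
There are look-alikes about, which are no part of the job. What is shaped like the part that bears pin4_knob but red is not meant.

How it is judged:
At the end, for the whole second after the job is handed in: Each one-hole bar lies in a lane, centre within 4 mm of home along and across, within 0.06 rad of the lane; a pin stands in its hole (within 5 mm, 0.1 rad), knob within 4 mm of fully down; the two-hole bar lies flat in the tray (((x of fresh1_mid in the frame of lane1 between -0.051 and -0.043 m and y of fresh1_mid in the frame of lane1 between -0.004 and 0.004 m and z of fresh1_mid in the frame of lane1 between 0.006 and 0.014 m and angle between the x axis of fresh1_mid and the x axis of lane1, either way round below 0.06 rad) or (x of fresh1_mid in the frame of lane2 between -0.051 and -0.043 m and y of fresh1_mid in the frame of lane2 between -0.004 and 0.004 m and z of fresh1_mid in the frame of lane2 between 0.006 and 0.014 m and angle between the x axis of fresh1_mid and the x axis of lane2, either way round below 0.06 rad) or (x of fresh1_mid in the frame of lane3 between -0.051 and -0.043 m and y of fresh1_mid in the frame of lane3 between -0.004 and 0.004 m and z of fresh1_mid in the frame of lane3 between 0.006 and 0.014 m and angle between the x axis of fresh1_mid and the x axis of lane3, either way round below 0.06 rad)) and ((x of fresh2_mid in the frame of lane1 between -0.051 and -0.043 m and y of fresh2_mid in the frame of lane1 between -0.004 and 0.004 m and z of fresh2_mid in the frame of lane1 between 0.006 and 0.014 m and angle between the x axis of fresh2_mid and the x axis of lane1, either way round below 0.06 rad) or (x of fresh2_mid in the frame of lane2 between -0.051 and -0.043 m and y of fresh2_mid in the frame of lane2 between -0.004 and 0.004 m and z of fresh2_mid in the frame of lane2 between 0.006 and 0.014 m and angle between the x axis of fresh2_mid and the x axis of lane2, either way round below 0.06 rad) or (x of fresh2_mid in the frame of lane3 between -0.051 and -0.043 m and y of fresh2_mid in the frame of lane3 between -0.004 and 0.004 m and z of fresh2_mid in the frame of lane3 between 0.006 and 0.014 m and angle between the x axis of fresh2_mid and the x axis of lane3, either way round below 0.06 rad)) and ((x of fresh3_mid in the frame of lane1 between -0.051 and -0.043 m and y of fresh3_mid in the frame of lane1 between -0.004 and 0.004 m and z of fresh3_mid in the frame of lane1 between 0.006 and 0.014 m and angle between the x axis of fresh3_mid and the x axis of lane1, either way round below 0.06 rad) or (x of fresh3_mid in the frame of lane2 between -0.051 and -0.043 m and y of fresh3_mid in the frame of lane2 between -0.004 and 0.004 m and z of fresh3_mid in the frame of lane2 between 0.006 and 0.014 m and angle between the x axis of fresh3_mid and the x axis of lane2, either way round below 0.06 rad) or (x of fresh3_mid in the frame of lane3 between -0.051 and -0.043 m and y of fresh3_mid in the frame of lane3 between -0.004 and 0.004 m and z of fresh3_mid in the frame of lane3 between 0.006 and 0.014 m and angle between the x axis of fresh3_mid and the x axis of lane3, either way round below 0.06 rad)) and ((x of pin1_knob in the frame of fresh1_mid between 0.042 and 0.052 m and y of pin1_knob in the frame of fresh1_mid between -0.005 and 0.005 m and z of pin1_knob in the frame of fresh1_mid below 0.049 m and angle between the z axis of pin1_knob and the z axis of fresh1_mid, either way round below 0.1 rad) or (x of pin2_knob in the frame of fresh1_mid between 0.042 and 0.052 m and y of pin2_knob in the frame of fresh1_mid between -0.005 and 0.005 m and z of pin2_knob in the frame of fresh1_mid below 0.049 m and angle between the z axis of pin2_knob and the z axis of fresh1_mid, either way round below 0.1 rad) or (x of pin3_knob in the frame of fresh1_mid between 0.042 and 0.052 m and y of pin3_knob in the frame of fresh1_mid between -0.005 and 0.005 m and z of pin3_knob in the frame of fresh1_mid below 0.049 m and angle between the z axis of pin3_knob and the z axis of fresh1_mid, either way round below 0.1 rad) or (x of pin4_knob in the frame of fresh1_mid between 0.042 and 0.052 m and y of pin4_knob in the frame of fresh1_mid between -0.005 and 0.005 m and z of pin4_knob in the frame of fresh1_mid below 0.049 m and angle between the z axis of pin4_knob and the z axis of fresh1_mid, either way round below 0.1 rad)) and ((x of pin1_knob in the frame of fresh2_mid between 0.042 and 0.052 m and y of pin1_knob in the frame of fresh2_mid between -0.005 and 0.005 m and z of pin1_knob in the frame of fresh2_mid below 0.049 m and angle between the z axis of pin1_knob and the z axis of fresh2_mid, either way round below 0.1 rad) or (x of pin2_knob in the frame of fresh2_mid between 0.042 and 0.052 m and y of pin2_knob in the frame of fresh2_mid between -0.005 and 0.005 m and z of pin2_knob in the frame of fresh2_mid below 0.049 m and angle between the z axis of pin2_knob and the z axis of fresh2_mid, either way round below 0.1 rad) or (x of pin3_knob in the frame of fresh2_mid between 0.042 and 0.052 m and y of pin3_knob in the frame of fresh2_mid between -0.005 and 0.005 m and z of pin3_knob in the frame of fresh2_mid below 0.049 m and angle between the z axis of pin3_knob and the z axis of fresh2_mid, either way round below 0.1 rad) or (x of pin4_knob in the frame of fresh2_mid between 0.042 and 0.052 m and y of pin4_knob in the frame of fresh2_mid between -0.005 and 0.005 m and z of pin4_knob in the frame of fresh2_mid below 0.049 m and angle between the z axis of pin4_knob and the z axis of fresh2_mid, either way round below 0.1 rad)) and ((x of pin1_knob in the frame of fresh3_mid between 0.042 and 0.052 m and y of pin1_knob in the frame of fresh3_mid between -0.005 and 0.005 m and z of pin1_knob in the frame of fresh3_mid below 0.049 m and angle between the z axis of pin1_knob and the z axis of fresh3_mid, either way round below 0.1 rad) or (x of pin2_knob in the frame of fresh3_mid between 0.042 and 0.052 m and y of pin2_knob in the frame of fresh3_mid between -0.005 and 0.005 m and z of pin2_knob in the frame of fresh3_mid below 0.049 m and angle between the z axis of pin2_knob and the z axis of fresh3_mid, either way round below 0.1 rad) or (x of pin3_knob in the frame of fresh3_mid between 0.042 and 0.052 m and y of pin3_knob in the frame of fresh3_mid between -0.005 and 0.005 m and z of pin3_knob in the frame of fresh3_mid below 0.049 m and angle between the z axis of pin3_knob and the z axis of fresh3_mid, either way round below 0.1 rad) or (x of pin4_knob in the frame of fresh3_mid between 0.042 and 0.052 m and y of pin4_knob in the frame of fresh3_mid between -0.005 and 0.005 m and z of pin4_knob in the frame of fresh3_mid below 0.049 m and angle between the z axis of pin4_knob and the z axis of fresh3_mid, either way round below 0.1 rad)) and x of drilled1_mid in the frame of tray between -0.05 and 0.05 m and y of drilled1_mid in the frame of tray between -0.04 and 0.04 m and z of each of drilled1_mid, drilled2_mid, drilled3_mid in the frame of tray below 0.023 m and x of drilled2_mid in the frame of tray between -0.05 and 0.05 m and y of drilled2_mid in the frame of tray between -0.04 and 0.04 m and x of drilled3_mid in the frame of tray between -0.05 and 0.05 m and y of drilled3_mid in the frame of tray between -0.04 and 0.04 m); the robot touches nothing.
It fails at once if a bystander (twine, glue, tape, sanding block, bowl or beater) is moved by more than 5 cm (distance of any of twine, glue, tape, sander, bowl, beater from where it was at the start of the episode above 0.05 m).
Of fresh1, fresh2, fresh3 only 2 to 3 are there at a start; the rules pass over those that are not, and their reading is None.
Of drilled1, drilled2, drilled3 only 1 to 1 are there at a start; the rules pass over those that are not, and their reading is None.
At some moment in a run one of fresh1, fresh2, fresh3 may be knocked a few centimetres aside while the robot is not near it.
It also fails if it takes over 210 s, if anything falls off the work surface, if the arm or the gripper's body presses on something with over 40 N, if the wrist force passes 120 N, or if a joint passes its speed limit or range.

ROBOT

A 6-joint arm with a two-finger parallel gripper is mounted at the origin on the work surface. World frame = base frame: x ahead of the robot, y to its left, z up, the work surface at z = 0. Lengths are in m, angles in rad, forces in N, time in s.
With the tool pointing down it reaches from about 0.375 to 0.9 m from the base axis. Payload 3.1 kg.
Tool frame: the origin (TCP) lies midway between the tips of the shut fingers; the grasp point (between the pads) lies grip_point_offset behind it (grip_point_offset is the distance from the TCP to the grasp point, in m); y points along the fingers, z is the direction in which the jaws open and shut, and the axes are right-handed (so a half turn about y gives the same grasp; the last joint's range is limited). The gripper opens to 87 mm and grips with 3 to 60 N. Pads are 19 mm wide; open, the fingers measure 117 mm over their backs; the gripper's body (75 mm by 190 mm) begins 51 mm behind the grasp point.
Start: joints at [-1.321, 0.527, 1.433, -0, 1.181, -0.178], TCP at [0.26, -0.568, 0.223] pointing down, gripper open.
Joint ranges: [-3.08, 3.08], [-0.75, 2.2], [0.22, 2.44], [-1.43, 4.57], [0, 2.65], [-2.85, 2.85]. Speed limits (rad/s): [2.79, 2.79, 3.14, 3.14, 3.14, 3.14].

INTERFACE

Orientations are given as a unit quaternion [x, y, z, w].
In Python, from rig import * gives the robot as it stands.
- The arm moves only by the tool jog_arm, never from a script. Its argument "increments" is a list that holds one entry, the list of rows, each a list of 7 numbers: the turn, a rotation vector about the world's x, y, z in degrees, then the shift along the world's x, y, z in m, then the closure, from -1 (fully open) to 1 (shut), so that 0 is half open. In form: [[[rx, ry, rz, x, y, z, jaw], ...]]. A call has 1 to 8 rows; each row is the pose to reach, as a shift and turn from the pose measured when the call began; what a row does not reach only later rows make up. A row lasts 1/10 s, in which the tool goes at most 50 mm and 8.59 degrees, less where a joint would pass 70% of its speed; a pose out of reach is approached as far as the arm can. A call with a gripper value outside its range is refused whole. The fingers move at their own pace and stop on an object; "squeeze" is the grip in N (left out, the last holds). Time passes only in rows, so rows that repeat a pose let the fingers close. It gives the time, the measured TCP pose, the force and the opening at its end, in the units of the state.
- get_obs(): the state, without advancing time (a new reading comes with each control period).
- camera(name): name is "side" or "top"; returns the picture (420x560x3 uint8, red, green, blue); there is no depth.
- camera_info(name): a dict with "K" (3x3 intrinsics, pixels), "R" (3x3) and "t" (3): a world point X has camera coordinates R X + t. Camera axes: x right, y down, z forward; pixel columns grow to the right and rows downward; lengths in m; the calibration is good to about 2 mm. A picture is of the moment at which its call begins. camera_info takes no time and is no camera call.
- hand_in(): hands the job in, once; it reports no verdict.
The state is a dict: "time": time; "q": joint angles; "joint_velocities": joint speeds; "joint_torque": joint torques, N m; "position": TCP position; "tool_rot": TCP orientation; "ft_force": force on the tool from outside, world axes, zero at the start; "moment": the same for the moment, N m; "grip_width": finger opening in m.
Only numpy, scipy, OpenCV 4.12 (cv2) and the standard library are available. Lean on these libraries where they do the work, as an engineer would, in place of code of your own. Each camera call takes 0.05 s, during which the arm holds its last target.

## Working session

There is one attempt and no reset: what is moved stays moved. The work goes in short steps, Python scripts to look and compute and a tool call to move; the robot and the scene stay as the last step left them, time stands still between calls to the robot, and variables do not carry over. Pictures are saved under pics/ and viewed, and the job is handed in when it is done.

Besides the shell and the picture viewer there is one more tool, called after "Emit:" by a JSON object that holds its "api" and its "payload", one argument or row to a line. jog_arm: Moves the arm, as the interface text tells. Its arguments: {"type":"object","properties":{"increments":{"type":"array","items":{"type":"array","items":{"type":"array","items":{"type":"number"}}}},"squeeze":{"type":"number"}},"required":["increments"]}

```bash
ls; mkdir -p pics; cat > h.py <<'E'
from rig import *
import numpy as np, cv2
def snap(n,f):
    im=camera(n); cv2.imwrite('pics/'+f,cv2.cvtColor(im,cv2.COLOR_RGB2BGR)); return im
def ray(n,u,v):
    c=camera_info(n);K=np.array(c['K']);R=np.array(c['R']);t=np.array(c['t'])
    d=R.T@np.linalg.inv(K)@np.array([u,v,1.]);return -R.T@t,d
def onz(n,u,v,z):
    o,d=ray(n,u,v);return o+d*(z-o[2])/d[2]
def proj(n,X):
    c=camera_info(n);p=np.array(c['K'])@(np.array(c['R'])@np.array(X)+np.array(c['t']));return p[:2]/p[2]
def crop(im,u0,u1,v0,v1,s,f):
    cv2.imwrite('pics/'+f,cv2.cvtColor(cv2.resize(im[v0:v1,u0:u1],None,fx=s,fy=s,interpolation=cv2.INTER_CUBIC),cv2.COLOR_RGB2BGR))
E
python3 - <<'E'
from h import *
snap('top','t0.png');snap('side','s0.png')
o=get_obs();print({k:np.round(v,3) for k,v in o.items()})
for n in('top','side'):
    c=camera_info(n);print(n,np.round(c['K'],1).tolist(),np.round(c['R'],3).tolist(),np.round(c['t'],3), ray(n,280,210)[0])
try: print(grip_point_offset)
except Exception as e: print(e)
import rig;print([x for x in dir(rig) if x[0]!='_'])
E
```

```text
pics
{'time': np.float64(0.1), 'q': array([-1.32 ,  0.528,  1.434, -0.   ,  1.181, -0.178]), 'joint_velocities': array([-0.001, -0.002, -0.005, -0.   ,  0.001, -0.001]), 'joint_torque': array([ -0.   , -44.099, -17.715,   0.064,   0.053,  -0.   ]), 'position': array([ 0.26 , -0.568,  0.222]), 'tool_rot': array([-0.15 ,  0.692, -0.69 ,  0.15 ]), 'ft_force': array([-0.385, -0.532, -1.109]), 'moment': array([ 0.001,  0.028, -0.047]), 'grip_width': np.float64(0.086)}
top [[397.2, 0.0, 282.3], [0.0, 397.2, 215.2], [0.0, 0.0, 1.0]] [[-0.03, -1.0, -0.01], [-0.999, 0.03, -0.035], [0.035, 0.008, -0.999]] [0.008 0.534 1.059] [ 0.49658729 -0.01772776  1.07673749]
side [[542.1, 0.0, 271.3], [0.0, 542.1, 208.2], [0.0, 0.0, 1.0]] [[0.92, -0.391, 0.024], [-0.171, -0.455, -0.874], [0.352, 0.8, -0.486]] [-0.495  0.138  1.393] [-0.01142922 -1.24469853  0.80898208]
0.0187
['Unreachable', 'camera', 'camera_info', 'get_obs', 'grip_point_offset', 'hand_in']
```

View pics/t0.png

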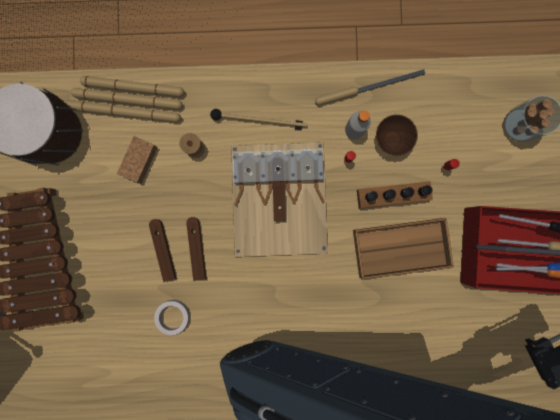

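View pics/s0.png

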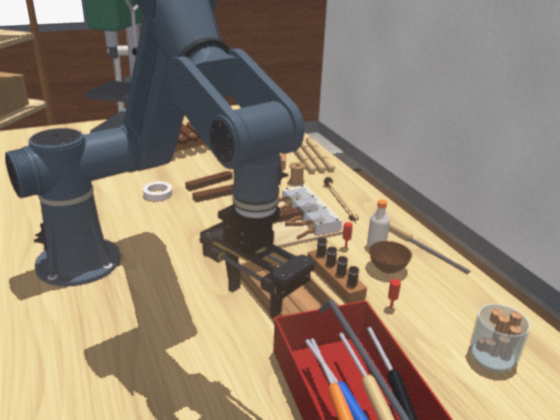

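```bash
python3 - <<'E'
from h import *
im=cv2.cvtColor(cv2.imread('pics/t0.png'),cv2.COLOR_BGR2RGB)
crop(im,225,335,135,265,4.6,'c1.png')
crop(im,140,215,205,290,7,'c2.png')
crop(im,340,470,145,285,4.2,'c3.png')
E
```

```text
(no output)
```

View pics/c1.png

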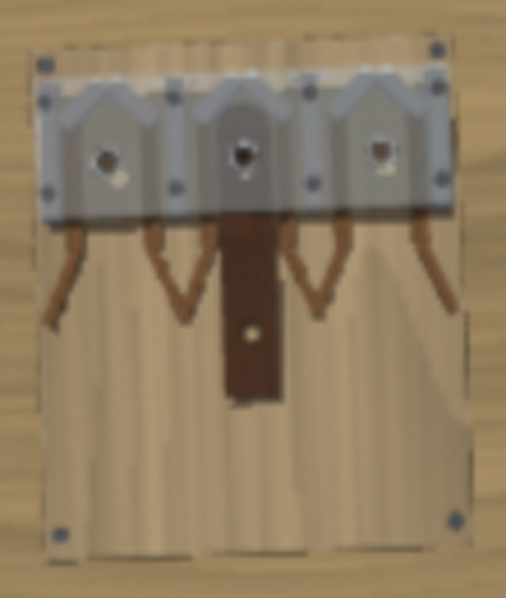

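View pics/c2.png

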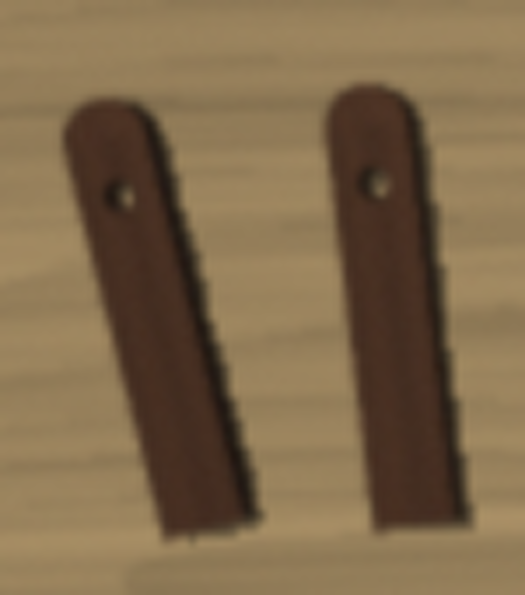

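View pics/c3.png

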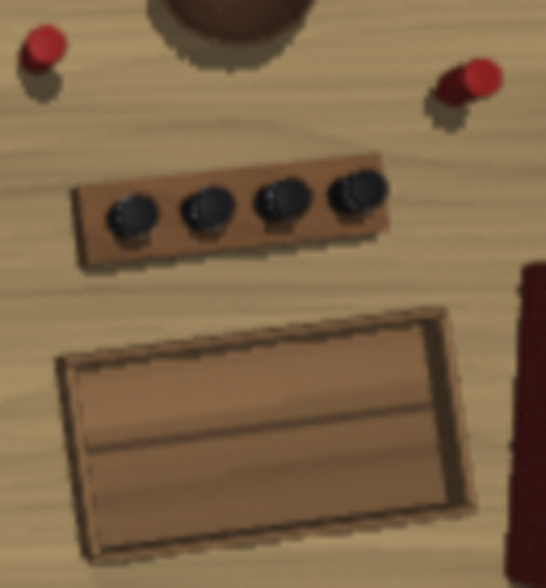

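```bash
cat >> h.py <<'E'
def cp(x,y,u0,v0,s,z,n='top'): return onz(n,u0+(x+.5)/s-.5,v0+(y+.5)/s-.5,z)
def fit2(L,W):
    L=np.array(L)[:,:2];W=np.array(W)[:,:2];lc=L.mean(0);wc=W.mean(0)
    a,b=L-lc,W-wc;th=np.arctan2((a[:,0]*b[:,1]-a[:,1]*b[:,0]).sum(),(a*b).sum())
    R=np.array([[np.cos(th),-np.sin(th)],[np.sin(th),np.cos(th)]]);t=wc-R@lc
    return th,R,t,np.round((W-(L@R.T+t))*1000,1)
from scipy.spatial.transform import Rotation as Ro
def st():
    o=get_obs();M=Ro.from_quat(o['tool_rot']).as_matrix()
    j=M[:,2];print('t',round(o['time'],2),'p',np.round(o['position'],4),'fingers',np.round(M[:,1],4),'jaw',np.round(j,4),'jawyaw',round(float(np.degrees(np.arctan2(j[1],j[0]))),2),'F',np.round(o['ft_force'],1),'M',np.round(o['moment'],2),'w',round(float(o['grip_width']),4),'q',np.round(o['q'],2));return o
E
python3 - <<'E'
from h import *
st()
b=lambda x,y,z:cp(x,y,225,135,4.6,z)
L=[];W=[]
for (x,y),l,z in [((47,562),(-.15,.125),.012),((471,547),(-.15,-.125),.012),((35,48),(.15,.125),.012),((450,36),(.15,-.125),.012),((107,161),(.077,.078),.044),((244,155),(.077,0),.044),((381,150),(.077,-.078),.044)]:
    L.append(l);W.append(b(x,y,z))
th,R,t,r=fit2(L,W);print('jig',np.degrees(th),t);print(r)
for i,l in enumerate([.078,0,-.078]): print('lane',i+1,R@[.077,l]+t)
h2=b(252,334,.032);e1=b(226,400,.032);e2=b(282,396,.032)
print('drilled hole2',h2,'end',(e1+e2)/2, 'in lane2', R.T@(h2[:2]-R@[.077,0]-t), R.T@((e1+e2)[:2]/2-R@[.077,0]-t))
c=lambda x,y:cp(x,y,140,205,7,.02)
for hole,tip,el,er in [((119,196),(110,98),(165,537),(240,528)),((374,184),(368,85),(376,527),(455,522))]:
    H,T,E=c(*hole),c(*tip),(c(*el)+c(*er))/2
    d=(H-E)[:2];print('bar hole',H,'tip',T,'end',E,'len',np.linalg.norm(T-E),np.linalg.norm(H-E),'width',np.linalg.norm(c(*el)-c(*er)),'yaw',np.degrees(np.arctan2(d[1],d[0])),'mid',((H[:2]-.047*d/np.linalg.norm(d))+(E[:2]+.085*d/np.linalg.norm(d)))/2)
g=lambda x,y,z:cp(x,y,340,145,4.2,z)
P=[g(x,y,.080) for x,y in [(132,217),(209,208),(285,198),(363,189)]]
for p in P:print('pin',p)
L=[(0,.069),(0,.023),(0,-.023),(0,-.069)];th,R,t,r=fit2(L,P);print('block',np.degrees(th),t,r)
C=[g(x,y,.042) for x,y in [(57,358),(443,308),(475,512),(91,563)]]
L=[(.065,.12),(.065,-.12),(-.065,-.12),(-.065,.12)]
th,R,t,r=fit2(L,C);print('tray',np.degrees(th),t,r)
E
```

```text
t 0.1 p [ 0.2597 -0.5678  0.2217] fingers [-5.0e-04  1.8e-03 -1.0e+00] jaw [ 0.4158 -0.9095 -0.0019] jawyaw -65.43 F [-0.4 -0.5 -1.1] M [ 0.    0.03 -0.05] w 0.0865 q [-1.32  0.53  1.43 -0.    1.18 -0.18]
jig 0.16527243351766321 [ 0.57790962 -0.00100658]
[[-0.9 -1.9]
 [-0.2  1.5]
 [ 0.2 -3.5]
 [-1.2  2.8]
 [ 0.2  0.3]
 [ 0.9  0.3]
 [ 1.1  0.5]]
lane 1 [0.65468431 0.07721521]
lane 2 [ 0.6549093  -0.00078447]
lane 3 [ 0.6551343  -0.07878414]
drilled hole2 [ 0.55458795 -0.00179559  0.032     ] end [ 0.51791482 -0.00184225  0.032     ] in lane2 [-0.10032385 -0.00072173] [-0.13699696 -0.00066261]
bar hole [0.49763051 0.32779762 0.02      ] tip [0.53507389 0.33052715 0.02      ] end [0.36920024 0.29848197 0.02      ] len 0.16894070400872926 0.13173359829611028 width 0.028692450835145978 yaw 12.858107048141214 mid [0.45193893 0.317368  ]
bar hole [0.49926787 0.23038837 0.02      ] tip [0.53703243 0.23183903 0.02      ] end [0.36987676 0.21750803 0.02      ] len 0.1677688752806501 0.13003062446111172 width 0.03004856788357812 yaw 5.684826217096966 mid [0.45347887 0.22583027]
pin [ 0.57233246 -0.23333927  0.08      ]
pin [ 0.57629876 -0.27943345  0.08      ]
pin [ 0.58088002 -0.32493362  0.08      ]
pin [ 0.58482376 -0.37157744  0.08      ]
block 5.221278883137456 [ 0.57858375 -0.30232094] [[ 0.   0.3]
 [-0.2 -0. ]
 [ 0.2  0.3]
 [-0.  -0.5]]
tray 6.007010268515049 [ 0.43788611 -0.31915185] [[-0.7  1.1]
 [-2.1  0.5]
 [ 1.1  0.1]
 [ 1.8 -1.7]]
```

Emit:
{"api": "jog_arm", "payload": {
  "increments": [
    [[0, 0, 8.2, 0.015, 0.03, 0, -1], [0, 0, 16.4, 0.03, 0.06, 0, -1], [0, 0, 24.6, 0.045, 0.09, 0, -1], [0, 0, 32.8, 0.06, 0.12, 0, -1], [0, 0, 41, 0.075, 0.15, 0, -1], [0, 0, 49.2, 0.09, 0.18, 0, -1], [0, 0, 57.4, 0.105, 0.21, 0, -1], [0, 0, 65.6, 0.12, 0.24, 0, -1]]
  ]
}}

```text
time: 0.9
position: [0.38, -0.3263, 0.2214]
tool_rot: [0.502, -0.499, 0.497, -0.502]
ft_force: [0.3, 0.2, 0.7]
grip_width: 0.0868
```

Emit:
{"api": "jog_arm", "payload": {
  "increments": [
    [[0, 0, 8.2, 0.015, 0.03, 0, -1], [0, 0, 16.4, 0.03, 0.06, 0, -1], [0, 0, 24.6, 0.045, 0.09, 0, -1], [0, 0, 32.8, 0.06, 0.12, 0, -1], [0, 0, 41, 0.075, 0.15, 0, -1], [0, 0, 49.2, 0.09, 0.18, 0, -1], [0, 0, 57.4, 0.105, 0.21, 0, -1], [0, 0, 65.6, 0.12, 0.24, 0, -1]]
  ]
}}

```text
time: 1.7
position: [0.5002, -0.0848, 0.2211]
tool_rot: [0.693, -0.145, 0.144, -0.691]
ft_force: [-0.4, -0.4, -0.8]
grip_width: 0.0872
```

```bash
python3 -c "
from h import *
st()"
```

```text
t 1.7 p [ 0.5002 -0.0848  0.2211] fingers [-0.0025 -0.0015 -1.    ] jaw [ 0.3999  0.9166 -0.0024] jawyaw 66.43 F [-0.4 -0.4 -0.8] M [ 0.05 -0.15 -0.03] w 0.0872 q [-0.39  0.37  1.72 -0.    1.05 -1.55]
```

Emit:
{"api": "jog_arm", "payload": {
  "increments": [
    [[0.1, 0, 8, 0.015, 0.028, -0.02, -0.5], [0.1, 0, 16, 0.03, 0.056, -0.04, -0.5], [0.1, 0, 23.8, 0.045, 0.084, -0.07, -0.5], [0.1, 0, 23.8, 0.045, 0.084, -0.11, -0.5], [0.1, 0, 23.8, 0.045, 0.084, -0.15, -0.5], [0.1, 0, 23.8, 0.045, 0.084, -0.15, -0.5]]
  ]
}}

```text
time: 2.3
position: [0.5407, 0.0004, 0.0661]
tool_rot: [-0.706, 0.003, 0.007, 0.708]
ft_force: [-0.6, 0.3, 0.1]
grip_width: 0.0655
```

```bash
python3 - <<'E'
from h import *
st()
im=snap('side','s1.png');crop(im,180,380,150,300,4,'s1c.png')
im=snap('top','t1.png')
E
```

```text
t 2.3 p [5.407e-01 4.000e-04 6.610e-02] fingers [-0.0144  0.0019 -0.9999] jaw [-0.0046  1.      0.002 ] jawyaw 90.27 F [-0.6  0.3  0.1] M [ 0.11 -0.11 -0.01] w 0.0655 q [-0.21  0.66  1.76 -0.    0.74 -1.78]
```

View pics/s1c.png

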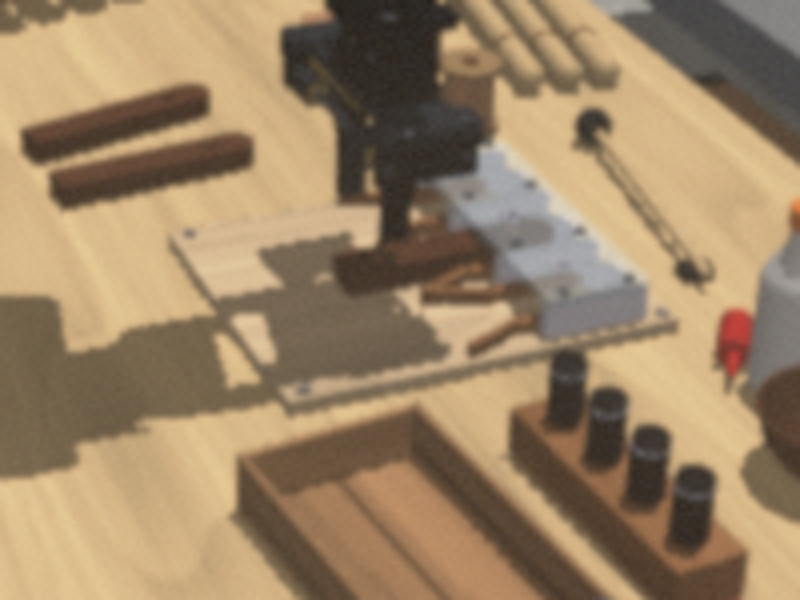

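View pics/t1.png

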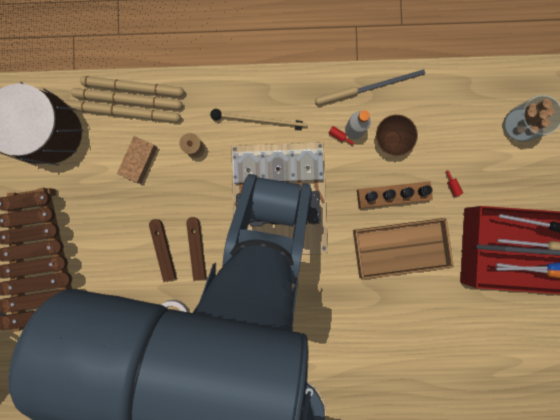

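Emit:
{"api": "jog_arm", "payload": {
  "increments": [
    [[-0.1, -0.8, 0, 0.003, -0.001, -0.025, -0.5], [-0.1, -0.8, 0, 0.003, -0.001, -0.045, -0.5], [-0.1, -0.8, 0, 0.003, -0.001, -0.048, -0.5], [-0.1, -0.8, 0, 0.003, -0.001, -0.048, -0.5]]
  ]
}}

```text
time: 2.8
position: [0.5488, -0.0022, 0.0244]
tool_rot: [0.708, 0.006, 0.003, -0.706]
ft_force: [-0.0, 0.7, -1.0]
grip_width: 0.0653
```

```bash
python3 -c "
from h import *
st()"
```

```text
t 2.8 p [ 0.5488 -0.0022  0.0244] fingers [ 0.0123 -0.0025 -0.9999] jaw [-0.0036  1.     -0.0025] jawyaw 90.21 F [-0.   0.7 -1. ] M [ 0.1  -0.13  0.03] w 0.0653 q [-0.21  0.73  1.77  0.    0.63 -1.78]
```

Emit:
{"api": "jog_arm", "payload": {
  "increments": [
    [[0, -0.3, 0, -0.002, 0.001, -0.006, -0.5], [0, -0.3, 0, -0.002, 0.001, -0.006, -0.5]]
  ]
}}

```text
time: 3.0
position: [0.5469, -0.0012, 0.0194]
tool_rot: [0.708, 0.008, 0.005, -0.706]
ft_force: [-0.8, 0.5, -0.6]
grip_width: 0.0651
```

```bash
python3 -c "
from h import *
st()"
```

```text
t 3.0 p [ 0.5469 -0.0012  0.0194] fingers [ 0.0189 -0.0027 -0.9998] jaw [-0.0035  1.     -0.0028] jawyaw 90.2 F [-0.8  0.5 -0.6] M [ 0.14 -0.09 -0.03] w 0.0651 q [-0.21  0.74  1.79  0.    0.6  -1.78]
```

Emit:
{"api": "jog_arm", "payload": {
  "increments": [
    [[0.1, 1.1, 0, -0.001, 0, -0.002, -0.5], [0.1, 1.1, 0, -0.001, 0, -0.002, -0.5], [0.1, 1.1, 0, -0.001, 0, -0.002, 0.5], [0.1, 1.1, 0, -0.001, 0, -0.002, 0.5], [0.1, 1.1, 0, -0.001, 0, -0.002, 0.5], [0.1, 1.1, 0, -0.001, 0, -0.002, 0.5]]
  ],
  "squeeze": 20
}}

```text
time: 3.6
position: [0.5459, -0.0013, 0.0174]
tool_rot: [0.707, 0.001, -0.001, -0.707]
ft_force: [0.7, 0.1, 0.5]
grip_width: 0.041
```

```bash
python3 -c "
from h import *
st()"
```

```text
t 3.6 p [ 0.5459 -0.0013  0.0174] fingers [-5.e-04 -1.e-03 -1.e+00] jaw [-0.0035  1.     -0.001 ] jawyaw 90.2 F [0.7 0.1 0.5] M [ 0.09 -0.15  0.02] w 0.041 q [-0.21  0.74  1.77 -0.    0.63 -1.78]
```

Emit:
{"api": "jog_arm", "payload": {
  "increments": [
    [[0, 0, 0, 0, 0, 0, 0.5], [0, 0, 0, 0, 0, 0, 0.5], [0, 0, 0, 0, 0, 0, 0.5]]
  ],
  "squeeze": 20
}}

```text
time: 3.9
position: [0.5458, -0.0012, 0.0174]
tool_rot: [0.707, 0.001, -0.001, -0.707]
ft_force: [0.2, -0.5, -0.1]
grip_width: 0.0318
```

```bash
python3 -c "
from h import *
st()"
```

```text
t 3.9 p [ 0.5458 -0.0012  0.0174] fingers [-6.e-04 -9.e-04 -1.e+00] jaw [-3.5e-03  1.0e+00 -9.0e-04] jawyaw 90.2 F [ 0.2 -0.5 -0.1] M [ 0.14 -0.1   0.04] w 0.0318 q [-0.21  0.74  1.77 -0.    0.63 -1.78]
```

Emit:
{"api": "jog_arm", "payload": {
  "increments": [
    [[0, 0, 0, -0.02, 0, 0, 0.5], [0, 0, 0, -0.05, 0, 0, 0.5], [0, 0, 0, -0.08, 0, 0, 0.5], [0, 0, 0, -0.1, 0, 0, 0.5], [0, 0, 0, -0.1, 0, 0.02, 0.5], [0, 0, 0, -0.1, 0, 0.06, 0.5], [0, 0, 0, -0.1, 0, 0.1, 0.5], [0, 0, 0, -0.1, 0, 0.13, 0.5]]
  ]
}}

```text
time: 4.7
position: [0.446, -0.0013, 0.1493]
tool_rot: [0.708, 0.001, -0.001, -0.707]
ft_force: [1.5, -0.2, -0.7]
grip_width: 0.0314
```

```bash
python3 - <<'E'
from h import *
st()
snap('side','s2.png');snap('top','t2.png')
E
```

```text
t 4.7 p [ 0.446  -0.0013  0.1493] fingers [ 7.0e-04 -1.3e-03 -1.0e+00] jaw [-0.0034  1.     -0.0013] jawyaw 90.19 F [ 1.5 -0.2 -0.7] M [ 0.14 -0.08 -0.04] w 0.0314 q [-0.25  0.41  1.94 -0.    0.78 -1.83]
```

View pics/s2.png

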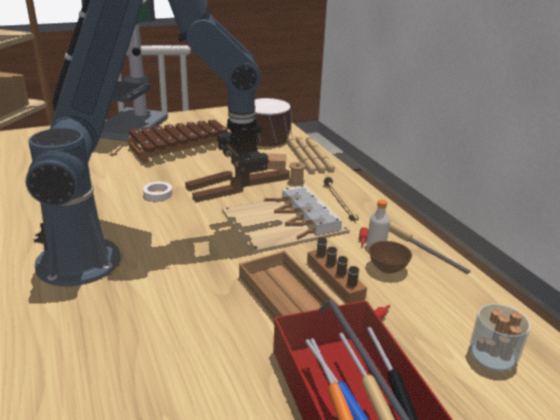

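Emit:
{"api": "jog_arm", "payload": {
  "increments": [
    [[0, 0, -8, -0.001, -0.025, 0, 0.5], [0, 0, -16, -0.003, -0.05, 0, 0.5], [0, 0, -24, -0.004, -0.075, 0, 0.5], [0, 0, -32, -0.005, -0.1, 0, 0.5], [0, 0, -40, -0.007, -0.125, 0, 0.5], [0, 0, -48, -0.008, -0.15, 0, 0.5], [0, 0, -56, -0.009, -0.175, 0, 0.5], [0, 0, -64, -0.01, -0.2, 0, 0.5]]
  ]
}}

```text
time: 5.6
position: [0.4375, -0.2022, 0.1495]
tool_rot: [0.602, -0.375, 0.376, -0.597]
ft_force: [0.3, -0.0, -1.6]
grip_width: 0.0317
```

Emit:
{"api": "jog_arm", "payload": {
  "increments": [
    [[0, 0, -8, -0.001, -0.02, 0, 0.5], [0, 0, -16, -0.002, -0.04, 0, 0.5], [0, 0, -20, -0.004, -0.062, -0.02, 0.5], [0, 0, -20, -0.004, -0.062, -0.05, 0.5], [0, 0, -20, -0.004, -0.062, -0.07, 0.5], [0, 0, -20, -0.004, -0.062, -0.07, 0.5], [0, 0, -20, -0.004, -0.062, -0.07, 0.5]]
  ]
}}

```text
time: 6.3
position: [0.4329, -0.2637, 0.0786]
tool_rot: [0.527, -0.474, 0.473, -0.523]
ft_force: [0.1, -0.6, -0.2]
grip_width: 0.0319
```

```bash
python3 - <<'E'
from h import *
st()
im=snap('side','s3.png');crop(im,200,400,200,350,4,'s3c.png');im=snap('top','t3.png');crop(im,330,480,150,300,4,'t3c.png')
E
```

```text
t 6.3 p [ 0.4329 -0.2637  0.0786] fingers [-0.0056 -0.0042 -1.    ] jaw [ 0.9947  0.1022 -0.006 ] jawyaw 5.87 F [ 0.1 -0.6 -0.2] M [ 0.06 -0.09 -0.02] w 0.0319 q [-0.76  0.6   1.85 -0.01  0.69 -0.86]
```

View pics/s3c.png

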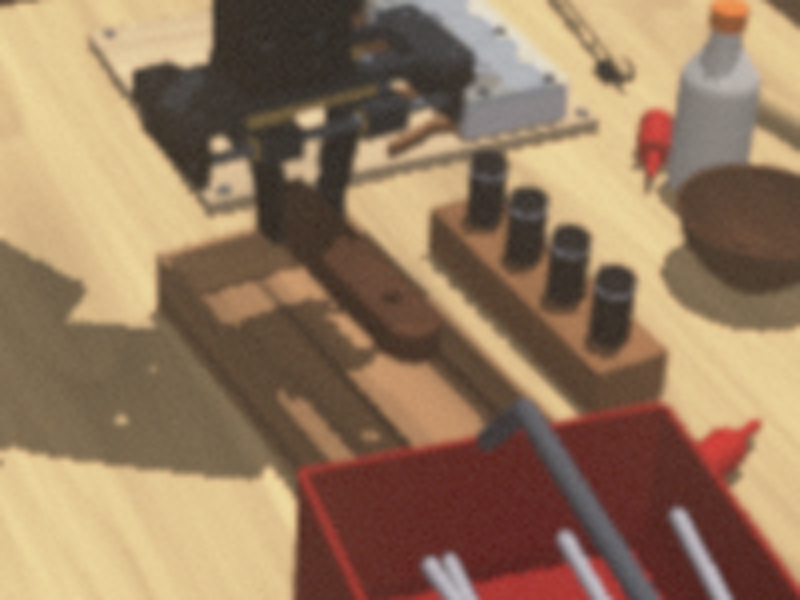

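View pics/t3c.png

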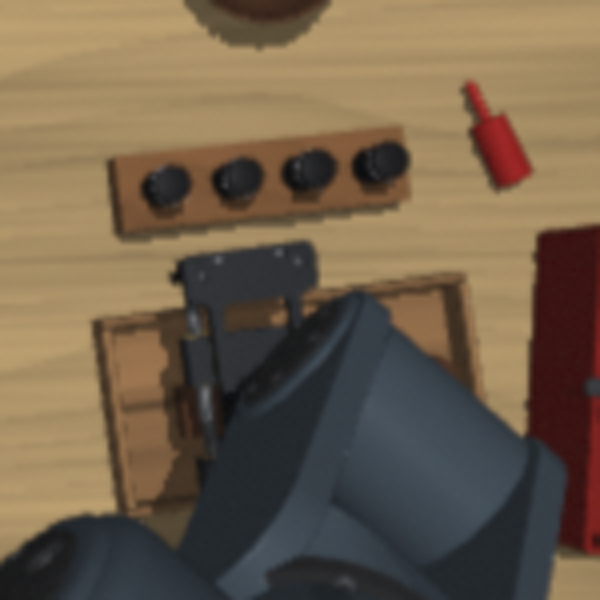

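Emit:
{"api": "jog_arm", "payload": {
  "increments": [
    [[0.2, -0.2, 0, 0, 0, -0.03, 0.5], [0.2, -0.2, 0, 0, 0, -0.055, 0.5], [0.2, -0.2, 0, 0, 0, -0.064, 0.5], [0.2, -0.2, 0, 0, 0, -0.066, 0.5], [0.2, -0.2, 0, 0, 0, -0.066, 0.5]]
  ]
}}

```text
time: 6.9
position: [0.4344, -0.2648, 0.0147]
tool_rot: [0.526, -0.472, 0.475, -0.524]
ft_force: [0.4, 0.4, -0.4]
grip_width: 0.032
```

```bash
python3 - <<'E'
from h import *
st()
im=snap('side','s4.png');crop(im,200,400,200,350,4,'s4c.png')
E
```

```text
t 6.9 p [ 0.4344 -0.2648  0.0147] fingers [ 0.0015 -0.0041 -1.    ] jaw [0.9947 0.1028 0.001 ] jawyaw 5.9 F [ 0.4  0.4 -0.4] M [ 0.01 -0.09 -0.04] w 0.032 q [-0.77  0.73  1.87 -0.    0.54 -0.87]
```

View pics/s4c.png

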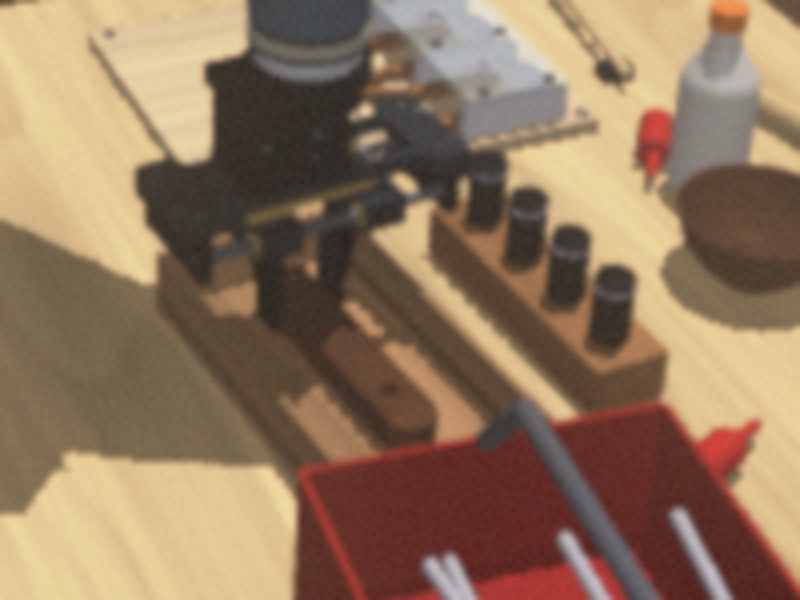

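Lower 3 mm, open to about 47 mm, then lift.

Emit:
{"api": "jog_arm", "payload": {
  "increments": [
    [[0, 0, 0, 0, 0, -0.003, 0.5], [0, 0, 0, 0, 0, -0.003, -0.1], [0, 0, 0, 0, 0, -0.003, -0.1], [0, 0, 0, 0, 0, -0.003, -0.1], [0, 0, 0, 0, 0, 0.02, -0.1], [0, 0, 0, 0, 0, 0.06, -0.1], [0, 0, 0, 0, 0, 0.1, -0.1], [0, 0, 0, 0, 0.02, 0.14, -0.1]]
  ]
}}

```text
time: 7.75
position: [0.4354, -0.2471, 0.1567]
tool_rot: [0.525, -0.471, 0.477, -0.524]
ft_force: [-0.1, -0.4, -0.9]
grip_width: 0.0478
```

Emit:
{"api": "jog_arm", "payload": {
  "increments": [
    [[0, 0, 8.5, 0, 0.045, 0, -0.4], [0, 0, 17, 0, 0.09, 0, -0.4], [0, 0, 25.5, 0, 0.135, 0, -0.4], [0, 0, 34, 0, 0.18, 0, -0.4], [0, 0, 42.5, 0, 0.225, 0, -0.4], [0, 0, 51, 0, 0.27, 0, -0.4], [0, 0, 59.5, 0, 0.3, 0, -0.4], [0, 0, 68, 0, 0.33, 0, -0.4]]
  ]
}}

```text
time: 8.55
position: [0.4349, 0.0847, 0.1569]
tool_rot: [-0.7, 0.094, -0.1, 0.701]
ft_force: [0.0, -0.5, 0.3]
grip_width: 0.0611
```

```bash
python3 - <<'E'
from h import *
st()
im=snap('top','t5.png')
crop(im,140,215,205,290,7,'c5a.png')
crop(im,340,470,145,285,4.2,'c5b.png')
im=snap('side','s5.png')
E
```

```text
t 8.55 p [0.4349 0.0847 0.1569] fingers [ 0.0082  0.0011 -1.    ] jaw [0.2725 0.9621 0.0033] jawyaw 74.19 F [ 0.  -0.5  0.3] M [ 0.07 -0.18  0.01] w 0.0611 q [-0.06  0.39  1.95  0.    0.79 -1.36]
```

View pics/t5.png

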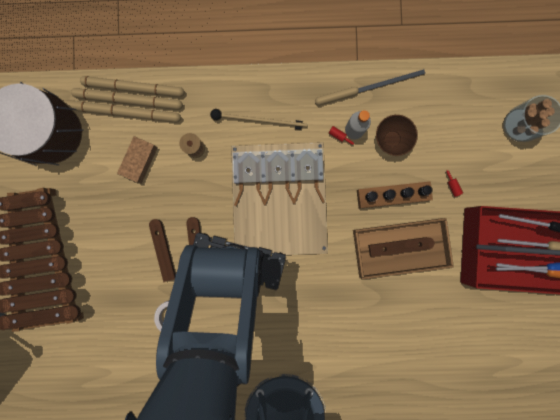

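View pics/s5.png

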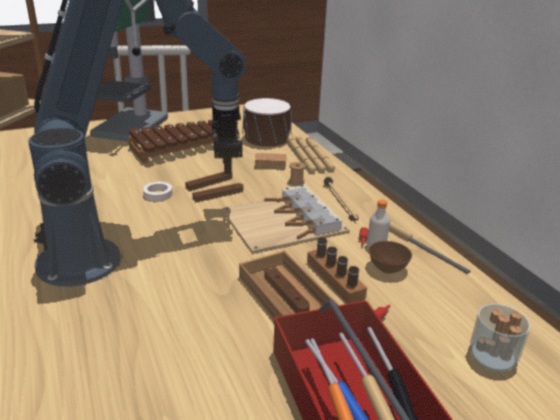

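Emit:
{"api": "jog_arm", "payload": {
  "increments": [
    [[0, 0, 7, 0, 0.045, 0, -0.4], [0, 0, 14, -0.001, 0.09, 0, -0.4], [0, 0, 21.5, -0.001, 0.139, 0, -0.4], [0, 0, 21.5, -0.001, 0.139, -0.04, -0.4], [0, 0, 21.5, -0.001, 0.139, -0.08, -0.4], [0, 0, 21.5, -0.001, 0.139, -0.1, -0.4], [0, 0, 21.5, -0.001, 0.139, -0.1, -0.4]]
  ]
}}

```text
time: 9.35
position: [0.4318, 0.2235, 0.0545]
tool_rot: [-0.705, -0.034, 0.034, 0.707]
ft_force: [-0.3, 0.4, 1.0]
grip_width: 0.0607
```

```bash
python3 - <<'E'
from h import *
st()
im=snap('side','s6.png');crop(im,150,300,110,222,5,'s6c.png')
im=snap('top','t6.png')
E
```

```text
t 9.35 p [0.4318 0.2235 0.0545] fingers [ 6.0e-04  2.7e-03 -1.0e+00] jaw [-0.0961  0.9954  0.0027] jawyaw 95.51 F [-0.3  0.4  1. ] M [ 0.13 -0.15 -0.1 ] w 0.0607 q [ 0.25  0.63  1.91  0.    0.59 -1.42]
```

View pics/s6c.png

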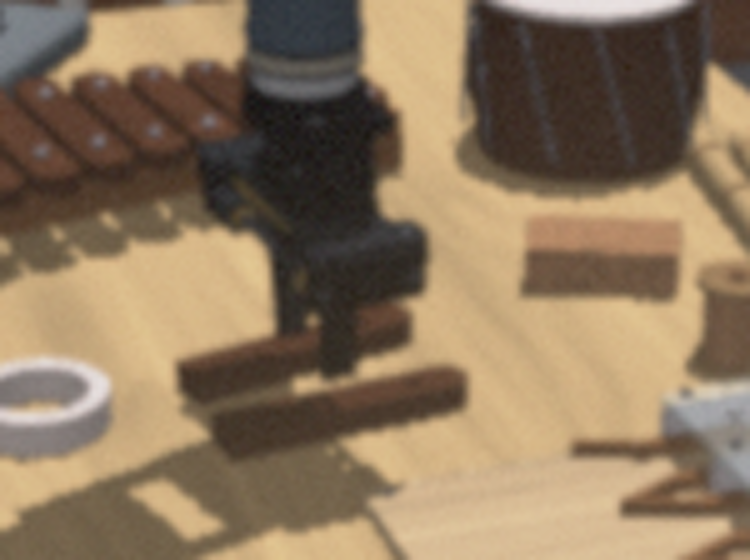

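```bash
python3 - <<'E'
from h import *
im=cv2.imread('pics/s6.png')
big=cv2.resize(im[110:222,150:300],None,fx=5,fy=5,interpolation=cv2.INTER_CUBIC)
def dr(m,yaw,col):
    a=np.radians(yaw);R=np.array([[np.cos(a),-np.sin(a)],[np.sin(a),np.cos(a)]])
    pts=[(-.085,.016),(.069,.016),(.085,0),(.069,-.016),(-.085,-.016)]
    P=np.array([(proj('side',[*(R@p+m),.02])-[150,110]+.5)*5-.5 for p in pts]).round().astype(int)
    cv2.polylines(big,[P],True,col,1)
dr([.45348,.22583],5.7,(0,255,0));dr([.45194,.31737],12.86,(0,255,255))
cv2.imwrite('pics/s6d.png',big)
E
```

View pics/s6d.png

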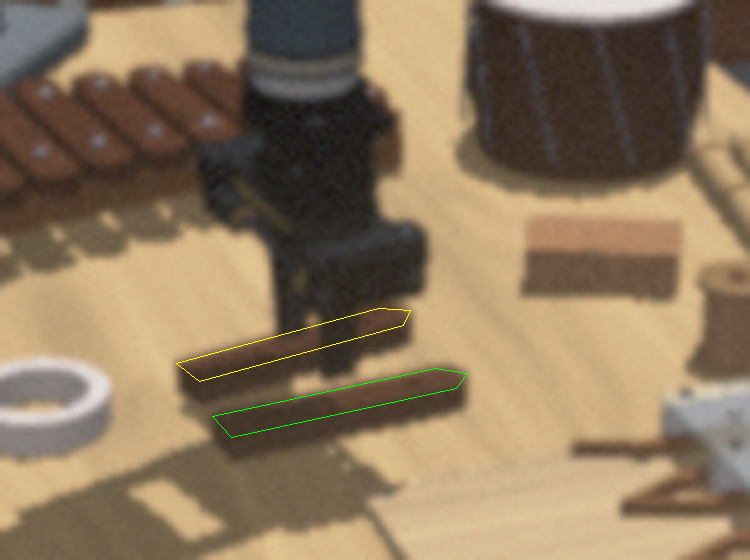

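Both bars are where measured (outlines match in the side view). I go down and grip.

Emit:
{"api": "jog_arm", "payload": {
  "increments": [
    [[0, 0, 0.2, 0.002, 0, -0.02, -0.4], [0, 0, 0.2, 0.002, 0, -0.04, -0.4], [0, 0, 0.2, 0.002, 0, -0.047, -0.4], [0, 0, 0.2, 0.002, 0, -0.048, -0.4], [0, 0, 0.2, 0.002, 0, -0.048, 0.6], [0, 0, 0.2, 0.002, 0, -0.048, 0.6], [0, 0, 0.2, 0.002, 0, -0.048, 0.6], [0, 0, 0.2, 0.002, 0, -0.048, 0.6]]
  ],
  "squeeze": 25
}}

```text
time: 10.25
position: [0.4362, 0.2243, 0.0095]
tool_rot: [-0.705, -0.038, 0.033, 0.708]
ft_force: [0.1, -0.2, -0.1]
grip_width: 0.0371
```

Emit:
{"api": "jog_arm", "payload": {
  "increments": [
    [[0, 0, 0, 0, 0, 0, 0.6], [0, 0, 0, 0, 0, 0, 0.6], [0, 0, 0, 0, 0, 0, 0.6]]
  ]
}}

```text
time: 10.55
position: [0.4362, 0.2243, 0.0096]
tool_rot: [-0.705, -0.038, 0.033, 0.708]
ft_force: [-0.7, 0.5, 1.0]
grip_width: 0.0318
```

```bash
python3 - <<'E'
from h import *
st()
E
```

```text
t 10.55 p [0.4362 0.2243 0.0096] fingers [ 0.0073  0.0046 -1.    ] jaw [-0.0998  0.995   0.0038] jawyaw 95.73 F [-0.7  0.5  1. ] M [ 0.1  -0.09 -0.01] w 0.0318 q [ 0.24  0.73  1.92  0.01  0.48 -1.43]
```

Emit:
{"api": "jog_arm", "payload": {
  "increments": [
    [[0, 0, 0, 0, 0, 0.03, 0.6], [0, 0, 0, 0, 0, 0.07, 0.6], [0, 0, -1.5, 0.015, -0.045, 0.08, 0.6], [0, 0, -3, 0.03, -0.09, 0.08, 0.6], [0, 0, -5.5, 0.045, -0.135, 0.08, 0.6], [0, 0, -5.5, 0.061, -0.18, 0.08, 0.6], [0, 0, -5.5, 0.061, -0.2255, 0.07, 0.6], [0, 0, -5.5, 0.061, -0.2255, 0.05, 0.6]]
  ]
}}

```text
time: 11.35
position: [0.5005, -0.007, 0.0604]
tool_rot: [-0.707, -0.004, -0.006, 0.708]
ft_force: [0.8, 1.1, -1.4]
grip_width: 0.0316
```

Emit:
{"api": "jog_arm", "payload": {
  "increments": [
    [[0, 0, 0, 0, 0, -0.02, 0.6], [0, 0, 0, 0, 0, -0.02, 0.6], [0, 0, 0, 0, 0, -0.02, 0.6]]
  ]
}}

```text
time: 11.65
position: [0.5, -0.0069, 0.0402]
tool_rot: [-0.707, -0.004, -0.005, 0.708]
ft_force: [0.4, -0.4, -0.8]
grip_width: 0.0315
```

```bash
python3 - <<'E'
from h import *
st()
im=snap('side','s7.png');crop(im,180,380,150,300,4,'s7c.png')
im=snap('top','t7.png')
E
```

```text
t 11.65 p [ 0.5    -0.0069  0.0402] fingers [ 0.0127  0.0016 -0.9999] jaw [0.0026 1.     0.0017] jawyaw 89.85 F [ 0.4 -0.4 -0.8] M [ 0.09 -0.12  0.02] w 0.0315 q [-0.24  0.67  1.89  0.01  0.57 -1.82]
```

View pics/s7c.png

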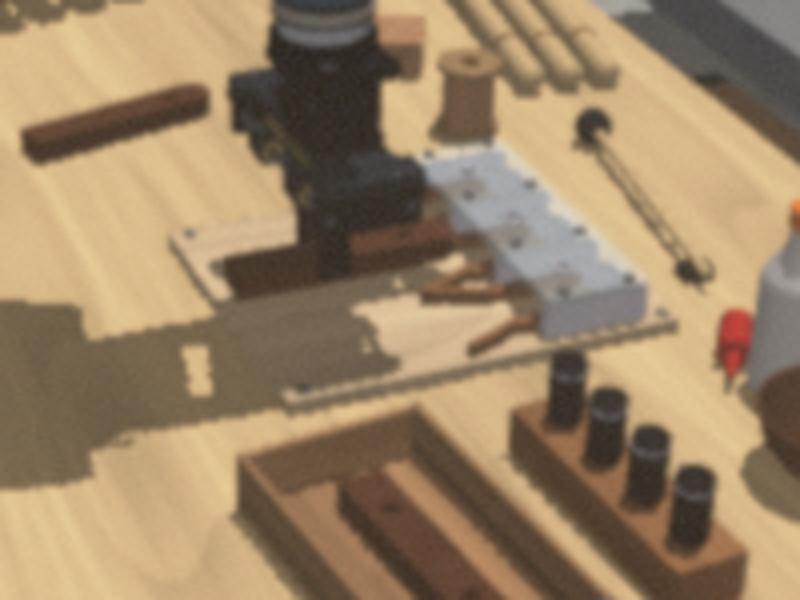

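Emit:
{"api": "jog_arm", "payload": {
  "increments": [
    [[0, 0.3, 0.4, -0.002, 0.0055, -0.005, 0.6], [0, 0.3, 0.4, -0.002, 0.0055, -0.015, 0.6], [0, 0.3, 0.4, -0.002, 0.0055, -0.0175, 0.6], [0, 0.3, 0.4, -0.002, 0.0055, -0.0175, 0.6], [0, 0.3, 0.4, -0.002, 0.0055, -0.0175, 0.6]]
  ]
}}

```text
time: 12.25
position: [0.4987, -0.001, 0.0234]
tool_rot: [-0.707, -0.005, -0.001, 0.708]
ft_force: [1.3, 0.7, -0.9]
grip_width: 0.0316
```

```bash
python3 - <<'E'
from h import *
st()
E
```

```text
t 12.25 p [ 0.4987 -0.001   0.0234] fingers [ 0.0094  0.0012 -1.    ] jaw [-0.0056  1.      0.0012] jawyaw 90.32 F [ 1.3  0.7 -0.9] M [ 0.11 -0.04  0.  ] w 0.0316 q [-0.23  0.7   1.9   0.01  0.53 -1.81]
```

Emit:
{"api": "jog_arm", "payload": {
  "increments": [
    [[0, 0, 0, 0, 0, -0.0015, 0.6], [0, 0, 0, 0.008, 0, -0.0015, 0.6], [0, 0, 0, 0.016, 0, -0.0015, 0.6], [0, 0, 0, 0.024, 0, -0.0015, 0.6], [0, 0, 0, 0.032, 0, -0.0015, 0.6], [0, 0, 0, 0.04, 0, -0.0015, 0.6], [0, 0, 0, 0.042, 0, -0.0015, 0.6], [0, 0, 0, 0.042, 0, -0.0015, 0.6]]
  ],
  "squeeze": 8
}}

```text
time: 13.05
position: [0.5411, -0.001, 0.0218]
tool_rot: [-0.707, -0.005, -0.001, 0.707]
ft_force: [-0.6, -0.9, -1.4]
grip_width: 0.032
```

```bash
python3 - <<'E'
from h import *
st()
E
```

```text
t 13.05 p [ 0.5411 -0.001   0.0218] fingers [ 0.0097  0.0012 -1.    ] jaw [-0.0057  1.      0.0011] jawyaw 90.33 F [-0.6 -0.9 -1.4] M [ 0.14 -0.06  0.  ] w 0.032 q [-0.21  0.73  1.79  0.01  0.61 -1.79]
```

Emit:
{"api": "jog_arm", "payload": {
  "increments": [
    [[0, 0, 0, 0, 0, 0, -0.1], [0, 0, 0, 0, 0, 0, -0.1], [0, 0, 0, 0, 0, 0, -0.1], [0, 0, 0, 0, 0, 0.02, -0.1], [0, 0, 0, 0, 0, 0.05, 1], [0, 0, 0, -0.05, 0, 0.05, 1], [0, 0, 0, -0.098, 0, 0.05, 1], [0, 0, 0, -0.098, 0, 0.05, 1]]
  ]
}}

```text
time: 13.85
position: [0.4309, 0.0018, 0.0714]
tool_rot: [-0.705, 0.001, 0.004, 0.709]
ft_force: [-0.3, -1.3, 0.2]
grip_width: 0.0237
```

```bash
python3 - <<'E'
from h import *
st()
im=snap('side','s8.png');crop(im,180,380,150,300,4,'s8c.png')
im=snap('top','t8.png');crop(im,140,340,130,280,4,'t8c.png')
E
```

```text
t 13.85 p [0.4309 0.0018 0.0714] fingers [-0.0074  0.0056 -1.    ] jaw [-0.0052  1.      0.0056] jawyaw 90.3 F [-0.3 -1.3  0.2] M [ 0.15 -0.11  0.03] w 0.0237 q [-0.26  0.56  2.04  0.01  0.55 -1.84]
```

View pics/s8c.png

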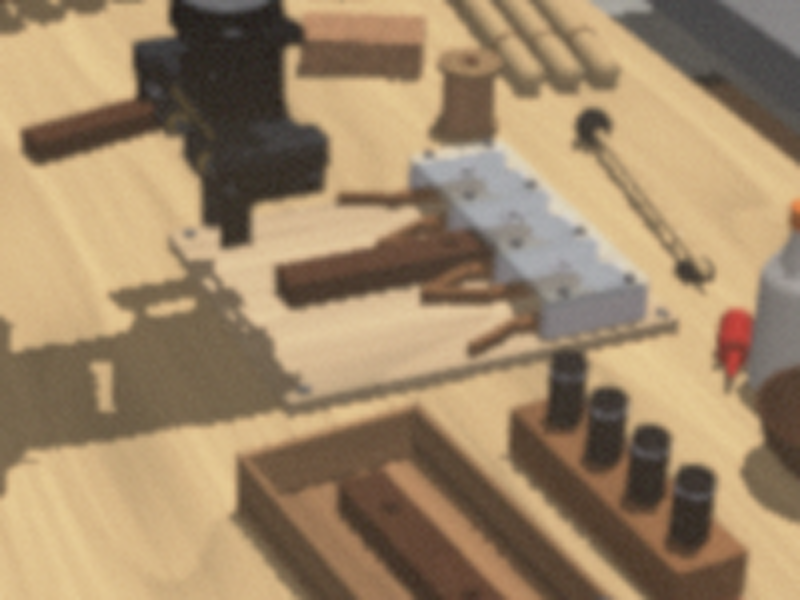

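View pics/t8c.png

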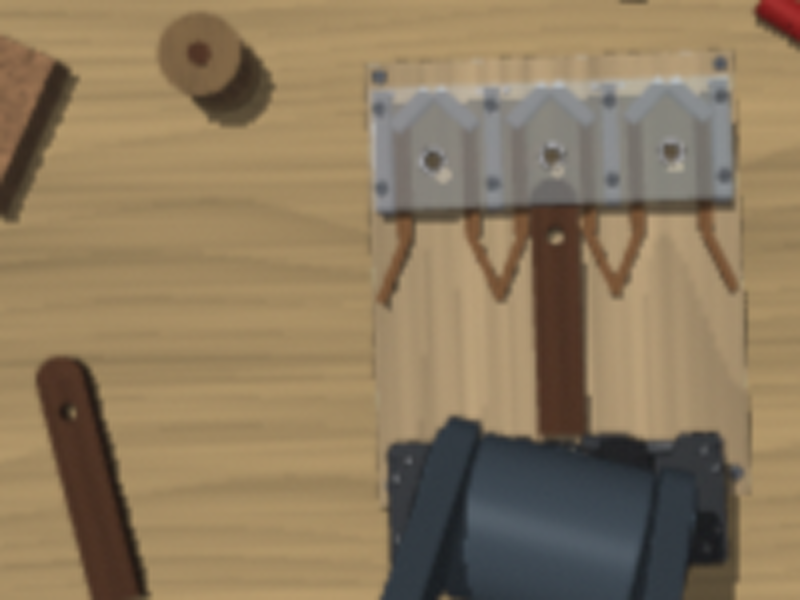

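Emit:
{"api": "jog_arm", "payload": {
  "increments": [
    [[-0.3, -0.4, 0, 0.008, -0.003, -0.01, 1], [-0.3, -0.4, 0, 0.008, -0.003, -0.03, 1], [-0.3, -0.4, 0, 0.008, -0.003, -0.05, 1], [-0.3, -0.4, 0, 0.008, -0.003, -0.05, 1], [-0.3, -0.4, 0, 0.02, -0.003, -0.05, 1], [-0.3, -0.4, 0, 0.03, -0.003, -0.05, 1], [-0.3, -0.4, 0, 0.04, -0.003, -0.05, 1], [-0.3, -0.4, 0, 0.05, -0.003, -0.05, 1]]
  ],
  "squeeze": 20
}}

```text
time: 14.75
position: [0.4931, -0.0039, 0.0224]
tool_rot: [0.709, 0.008, 0.004, -0.706]
ft_force: [-0.5, 0.1, -0.6]
grip_width: 0.0002
```

```bash
python3 - <<'E'
from h import *
st()
im=snap('side','s9.png');crop(im,180,380,150,300,4,'s9c.png')
E
```

```text
t 14.75 p [ 0.4931 -0.0039  0.0224] fingers [ 0.0169 -0.0041 -0.9998] jaw [-0.0054  1.     -0.0042] jawyaw 90.31 F [-0.5  0.1 -0.6] M [ 0.06 -0.05 -0.01] w 0.0002 q [-0.23  0.7   1.92 -0.    0.51 -1.81]
```

View pics/s9c.png

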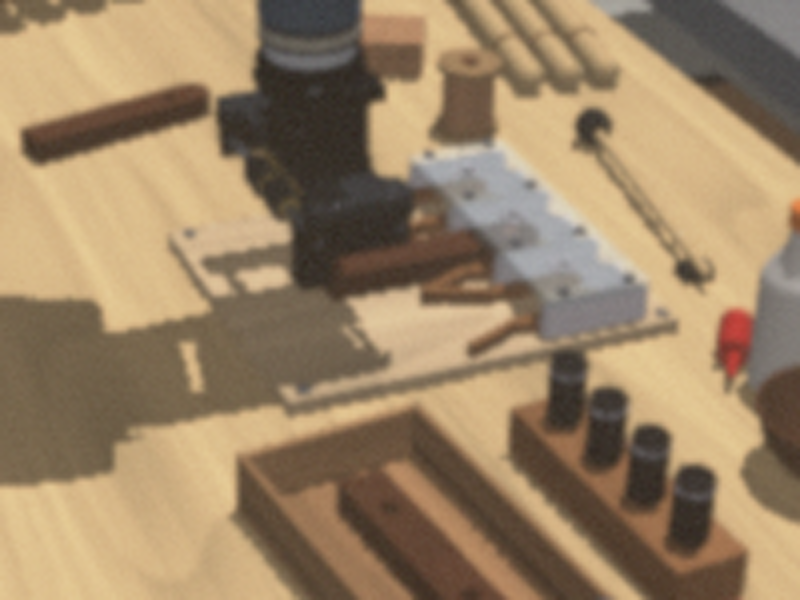

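Emit:
{"api": "jog_arm", "payload": {
  "increments": [
    [[0.2, 0.9, 0, 0.004, 0.003, -0.001, 1], [0.2, 0.9, 0, 0.007, 0.003, -0.001, 1], [0.2, 0.9, 0, 0.01, 0.003, -0.001, 1], [0.2, 0.9, 0, 0.013, 0.003, -0.001, 1], [0.2, 0.9, 0, 0.016, 0.003, -0.001, 1], [0.2, 0.9, 0, 0.018, 0.003, -0.001, 1]]
  ]
}}

```text
time: 15.4
position: [0.5113, -0.0011, 0.0215]
tool_rot: [0.707, 0.002, -0.002, -0.707]
ft_force: [-6.2, -2.2, 4.7]
grip_width: 0.0001
```

```bash
python3 - <<'E'
from h import *
st()
im=snap('top','t9.png');crop(im,140,340,130,280,4,'t9c.png')
E
```

```text
t 15.4 p [ 0.5113 -0.0011  0.0215] fingers [ 0.e+00 -9.e-04 -1.e+00] jaw [-5.9e-03  1.0e+00 -9.0e-04] jawyaw 90.34 F [-6.2 -2.2  4.7] M [-0.3   1.01 -0.01] w 0.0001 q [-0.22  0.71  1.86 -0.    0.57 -1.8 ]
```

View pics/t9c.png

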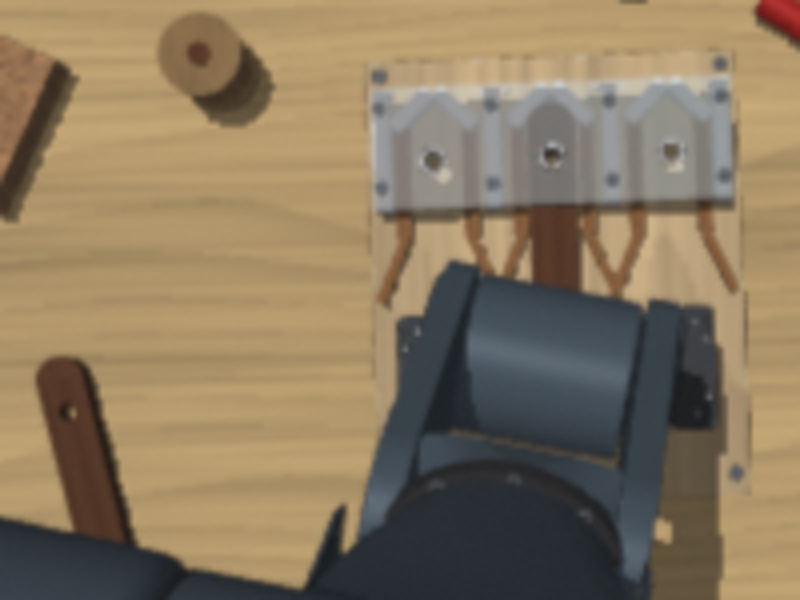

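Emit:
{"api": "jog_arm", "payload": {
  "increments": [
    [[0, 0, 0, 0.001, 0, 0, 1], [0, 0, 0, 0.002, 0, 0, 1], [0, 0, 0, 0.002, 0, 0, 1]]
  ]
}}

```text
time: 15.75
position: [0.5113, -0.0009, 0.0213]
tool_rot: [0.707, 0.001, -0.004, -0.707]
ft_force: [-6.2, -0.9, 4.1]
grip_width: 0.0005
```

```bash
python3 - <<'E'
from h import *
st()
E
```

```text
t 15.75 p [ 0.5113 -0.0009  0.0213] fingers [-4.4e-03 -4.0e-04 -1.0e+00] jaw [-6.1e-03  1.0e+00 -3.0e-04] jawyaw 90.35 F [-6.2 -0.9  4.1] M [-0.21  0.72 -0.06] w 0.0005 q [-0.22  0.72  1.86 -0.    0.57 -1.79]
```

Emit:
{"api": "jog_arm", "payload": {
  "increments": [
    [[0, -0.2, 0, 0.003, 0, 0, 1], [0, -0.2, 0, 0.005, 0, 0, 1], [0, -0.2, 0, 0.006, 0, 0, 1], [0, -0.2, 0, 0.006, 0, 0, 1]]
  ]
}}

```text
time: 16.15
position: [0.5114, -0.0005, 0.0209]
tool_rot: [-0.707, 0.002, 0.007, 0.707]
ft_force: [-10.8, -3.0, 6.6]
grip_width: 0.0006
```

```bash
python3 - <<'E'
from h import *
st()
im=snap('top','ta.png');crop(im,225,335,135,265,4.6,'tac.png')
E
```

```text
t 16.15 p [ 5.114e-01 -5.000e-04  2.090e-02] fingers [-0.0134  0.001  -0.9999] jaw [-0.0071  1.      0.0011] jawyaw 90.41 F [-10.8  -3.    6.6] M [-0.55  1.65 -0.16] w 0.0006 q [-0.22  0.72  1.85 -0.    0.59 -1.79]
```

View pics/tac.png

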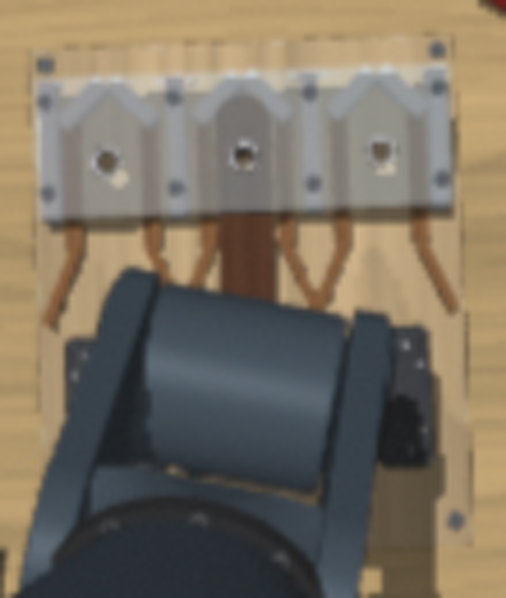

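Emit:
{"api": "jog_arm", "payload": {
  "increments": [
    [[0, 0.5, 0, -0.02, 0, 0, 1], [0, 0.5, 0, -0.035, 0, 0.03, 1], [0, 0.5, 0, -0.05, 0, 0.07, 0.5], [0, 0.5, 3, -0.055, 0.04, 0.1, -0.4], [0, 0.5, 5, -0.06, 0.085, 0.12, -0.4], [0, 0.5, 7, -0.065, 0.13, 0.12, -0.4], [0, 0.5, 9, -0.07, 0.175, 0.12, -0.4], [0, 0.5, 12.5, -0.076, 0.22, 0.12, -0.4]]
  ]
}}

```text
time: 17.0
position: [0.437, 0.2219, 0.1417]
tool_rot: [-0.702, -0.074, 0.086, 0.703]
ft_force: [0.8, 0.1, -0.6]
grip_width: 0.0407
```

```bash
python3 - <<'E'
from h import *
st()
im=snap('top','tb.png');crop(im,140,340,130,280,4,'tbc.png')
im=snap('side','sb.png');crop(im,140,340,130,280,4,'sbc.png')
E
```

```text
t 17.0 p [0.437  0.2219 0.1417] fingers [-0.0168 -0.0012 -0.9999] jaw [-0.2248  0.9744  0.0026] jawyaw 102.99 F [ 0.8  0.1 -0.6] M [ 0.12 -0.15  0.02] w 0.0407 q [ 0.24  0.48  1.83  0.    0.84 -1.56]
```

View pics/tbc.png

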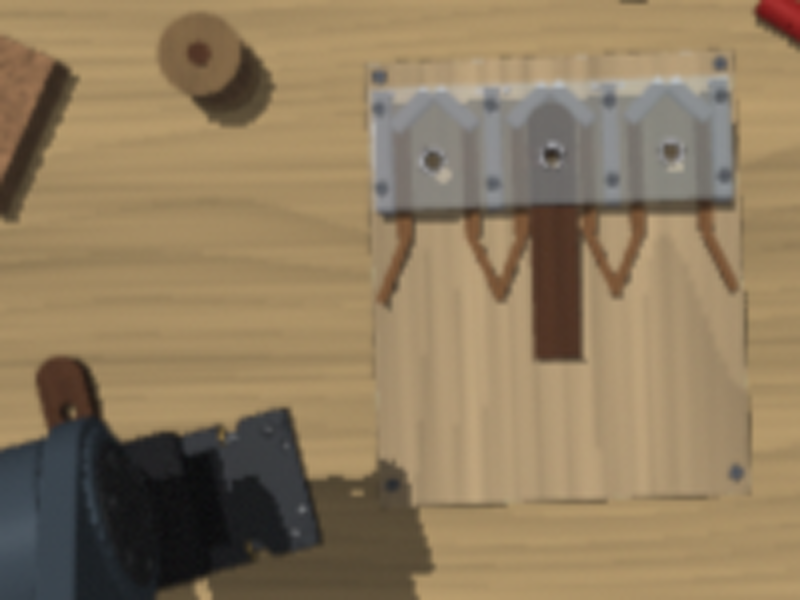

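View pics/sbc.png

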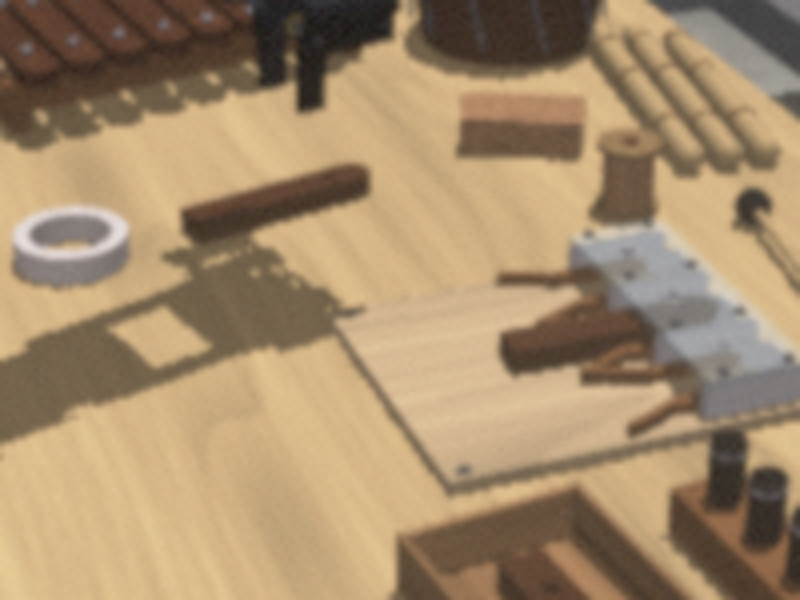

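Emit:
{"api": "jog_arm", "payload": {
  "increments": [
    [[0, -0.4, 0, -0.001, 0.045, 0, -0.4], [0, -0.4, 0, -0.002, 0.0915, -0.02, -0.4], [0, -0.4, 0, -0.002, 0.0915, -0.06, -0.4], [0, -0.4, 0, -0.002, 0.0915, -0.09, -0.4], [0, -0.4, 0, -0.002, 0.0915, -0.1, -0.4], [0, -0.4, 0, -0.002, 0.0915, -0.1, -0.4], [0, -0.4, 0, -0.002, 0.0915, -0.1, -0.4]]
  ]
}}

```text
time: 17.8
position: [0.4352, 0.316, 0.0423]
tool_rot: [-0.702, -0.079, 0.084, 0.703]
ft_force: [-0.3, -0.6, 0.0]
grip_width: 0.061
```

```bash
python3 - <<'E'
from h import *
st()
e=cp(559,360,140,130,4,.032);h=cp(552,155,140,130,4,.044);print(h,e,h-e)
im=snap('side','sc.png');crop(im,150,300,110,222,5,'scc.png')
E
```

```text
t 17.8 p [0.4352 0.316  0.0423] fingers [-8.4e-03  8.0e-04 -1.0e+00] jaw [-0.2292  0.9734  0.0027] jawyaw 103.25 F [-0.3 -0.6  0. ] M [ 0.14 -0.16 -0.05] w 0.061 q [ 0.42  0.69  1.78  0.01  0.67 -1.39]
[ 6.55649906e-01 -4.01215397e-04  4.40000000e-02] [ 0.52191096 -0.00077591  0.032     ] [0.13373895 0.0003747  0.012     ]
```

View pics/scc.png

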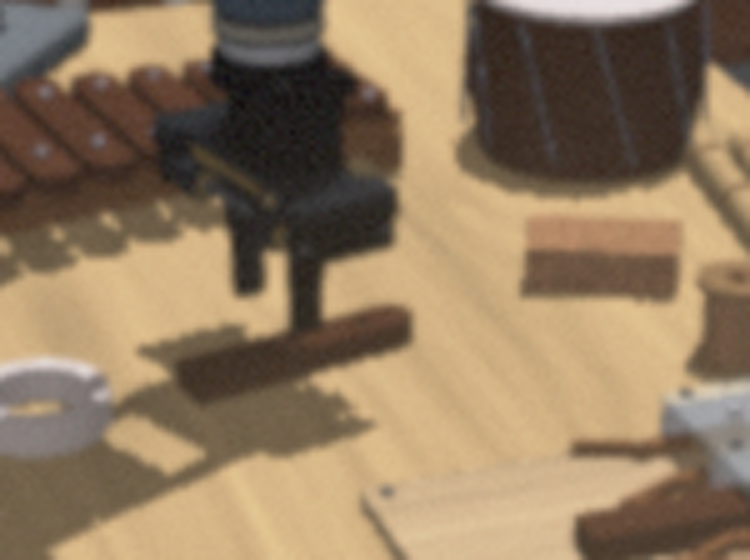

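Emit:
{"api": "jog_arm", "payload": {
  "increments": [
    [[0, -0.4, -0.3, 0, -0.0025, -0.015, -0.4], [0, -0.4, -0.3, 0, -0.0025, -0.03, -0.4], [0, -0.4, -0.3, 0, -0.0025, -0.033, -0.4], [0, -0.4, -0.3, 0, -0.0025, -0.033, 0.6], [0, -0.4, -0.3, 0, -0.0025, -0.033, 0.6], [0, -0.4, -0.3, 0, -0.0025, -0.033, 0.6], [0, -0.4, -0.3, 0, -0.0025, -0.033, 0.6], [0, -0.4, -0.3, 0, -0.0025, -0.033, 0.6]]
  ],
  "squeeze": 25
}}

```text
time: 18.65
position: [0.4357, 0.3139, 0.0103]
tool_rot: [-0.702, -0.08, 0.08, 0.703]
ft_force: [0.1, -0.1, 1.7]
grip_width: 0.0317
```

Emit:
{"api": "jog_arm", "payload": {
  "increments": [
    [[0, 0, 0, 0, 0, 0, 0.6], [0, 0, 0, 0, 0, 0, 0.6]]
  ]
}}

```text
time: 18.85
position: [0.4357, 0.3139, 0.0103]
tool_rot: [-0.702, -0.08, 0.08, 0.703]
ft_force: [0.1, -0.7, 1.7]
grip_width: 0.0317
```

```bash
python3 - <<'E'
from h import *
st()
E
```

```text
t 18.85 p [0.4357 0.3139 0.0103] fingers [ 3.0e-04  1.6e-03 -1.0e+00] jaw [-0.2245  0.9745  0.0015] jawyaw 102.97 F [ 0.1 -0.7  1.7] M [ 0.07 -0.05  0.03] w 0.0317 q [ 0.42  0.75  1.8   0.    0.59 -1.38]
```

Emit:
{"api": "jog_arm", "payload": {
  "increments": [
    [[0, 0, 0, 0, 0, 0.03, 0.6], [0, 0, 0, 0, 0, 0.07, 0.6], [0, 0, -3, 0.015, -0.045, 0.08, 0.6], [0, 0, -6, 0.03, -0.09, 0.08, 0.6], [0, 0, -9, 0.045, -0.135, 0.08, 0.6], [0, 0, -12.6, 0.062, -0.18, 0.08, 0.6], [0, 0, -12.6, 0.062, -0.22, 0.07, 0.6], [0, 0, -12.6, 0.062, -0.237, 0.05, 0.6]]
  ]
}}

```text
time: 19.65
position: [0.4996, 0.0736, 0.061]
tool_rot: [-0.707, -0.003, -0.001, 0.707]
ft_force: [-0.0, 0.4, -2.1]
grip_width: 0.0315
```

Emit:
{"api": "jog_arm", "payload": {
  "increments": [
    [[0, 0, 0, 0, 0, -0.01, 0.6], [0, 0, 0, 0, 0, -0.02, 0.6], [0, 0, 0, 0, 0, -0.02, 0.6]]
  ]
}}

```text
time: 19.95
position: [0.4986, 0.0746, 0.0398]
tool_rot: [-0.707, -0.002, 0.001, 0.707]
ft_force: [-1.2, 0.5, 0.2]
grip_width: 0.0318
```

```bash
python3 - <<'E'
from h import *
st()
im=snap('top','td.png');crop(im,140,340,130,280,4,'tdc.png')
im=snap('side','sd.png');crop(im,180,380,150,300,4,'sdc.png')
E
```

```text
t 19.95 p [0.4986 0.0746 0.0398] fingers [ 0.002   0.0011 -1.    ] jaw [-0.0041  1.      0.0011] jawyaw 90.23 F [-1.2  0.5  0.2] M [ 0.12 -0.11  0.01] w 0.0318 q [-0.07  0.67  1.87  0.    0.59 -1.65]
```

View pics/sdc.png

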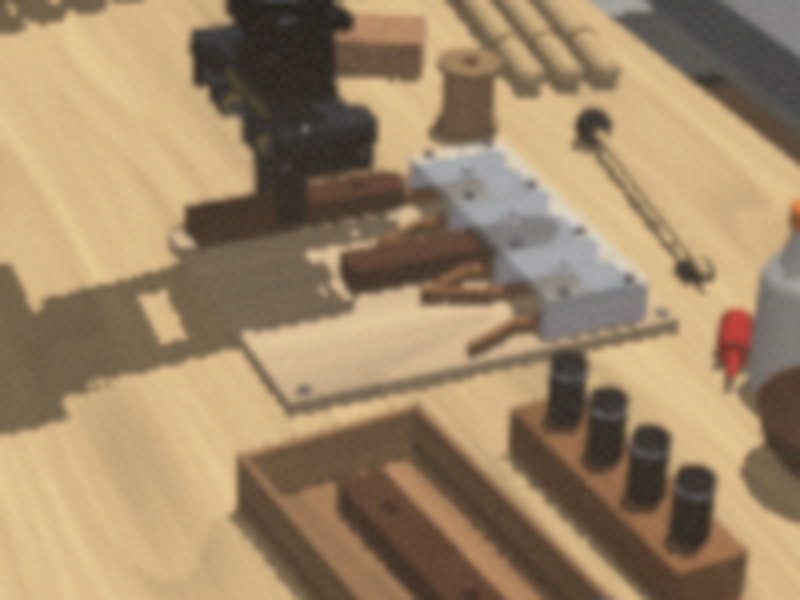

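View pics/tdc.png

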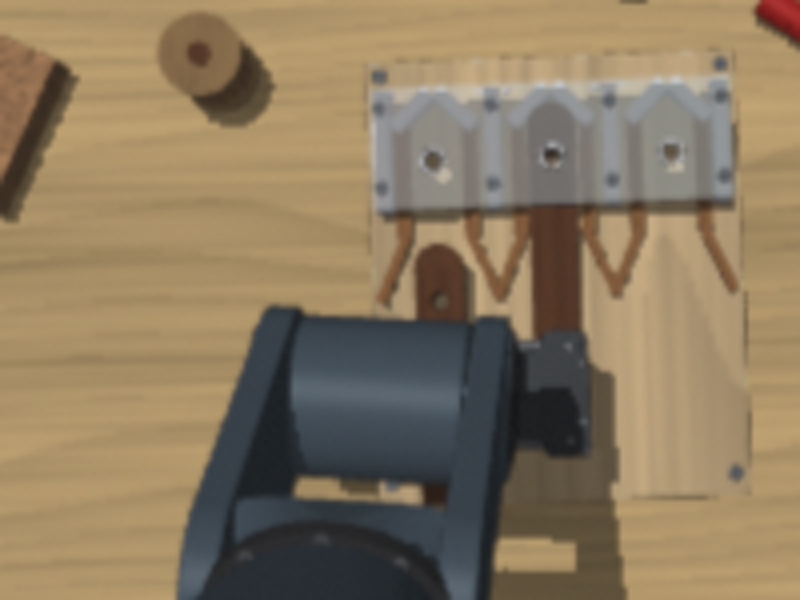

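Emit:
{"api": "jog_arm", "payload": {
  "increments": [
    [[0, 0, 0.1, 0, 0.002, -0.008, 0.6], [0, 0, 0.1, 0, 0.002, -0.0165, 0.6], [0, 0, 0.1, 0, 0.002, -0.0165, 0.6], [0, 0, 0.1, 0, 0.002, -0.0165, 0.6]]
  ]
}}

```text
time: 20.45
position: [0.4991, 0.0772, 0.0241]
tool_rot: [-0.707, -0.004, 0.001, 0.707]
ft_force: [0.7, 0.0, -0.2]
grip_width: 0.0314
```

```bash
python3 - <<'E'
from h import *
st()
E
```

```text
t 20.45 p [0.4991 0.0772 0.0241] fingers [ 3.5e-03  8.0e-04 -1.0e+00] jaw [-7.5e-03  1.0e+00  8.0e-04] jawyaw 90.43 F [ 0.7  0.  -0.2] M [ 0.08 -0.1   0.02] w 0.0314 q [-0.07  0.7   1.88  0.    0.55 -1.65]
```

Emit:
{"api": "jog_arm", "payload": {
  "increments": [
    [[0, 0, 0, 0, -0.0005, -0.0015, 0.6], [0, 0, 0, 0.008, -0.0005, -0.0015, 0.6], [0, 0, 0, 0.016, -0.0004, -0.0015, 0.6], [0, 0, 0, 0.024, -0.0004, -0.0015, 0.6], [0, 0, 0, 0.032, -0.0003, -0.0015, 0.6], [0, 0, 0, 0.04, -0.0003, -0.0015, 0.6], [0, 0, 0, 0.042, -0.0003, -0.0015, 0.6], [0, 0, 0, 0.042, -0.0003, -0.0015, 0.6]]
  ],
  "squeeze": 8
}}

```text
time: 21.25
position: [0.5415, 0.0769, 0.0226]
tool_rot: [-0.707, -0.004, 0.001, 0.707]
ft_force: [0.4, -0.2, -2.0]
grip_width: 0.0318
```

Emit:
{"api": "jog_arm", "payload": {
  "increments": [
    [[0, 0, 0, 0, 0, 0, -0.1], [0, 0, 0, 0, 0, 0, -0.1], [0, 0, 0, 0, 0, 0, -0.1], [0, 0, 0, 0, 0, 0.02, -0.1], [0, 0, 0, 0, 0, 0.05, 1], [0, 0, 0, -0.05, 0, 0.05, 1], [0, 0, 0, -0.094, 0, 0.05, 1], [0, 0, 0, -0.094, 0, 0.05, 1]]
  ],
  "squeeze": 20
}}

```text
time: 22.05
position: [0.4367, 0.0779, 0.0723]
tool_rot: [-0.706, 0.001, 0.007, 0.708]
ft_force: [-0.1, -0.1, -0.1]
grip_width: 0.0237
```

```bash
python3 - <<'E'
from h import *
st()
im=snap('top','te.png');crop(im,140,340,130,280,4,'tec.png')
E
```

```text
t 22.05 p [0.4367 0.0779 0.0723] fingers [-0.0111  0.002  -0.9999] jaw [-0.008   1.      0.0021] jawyaw 90.46 F [-0.1 -0.1 -0.1] M [ 0.09 -0.12 -0.04] w 0.0237 q [-0.08  0.57  2.    0.    0.58 -1.66]
```

View pics/tec.png

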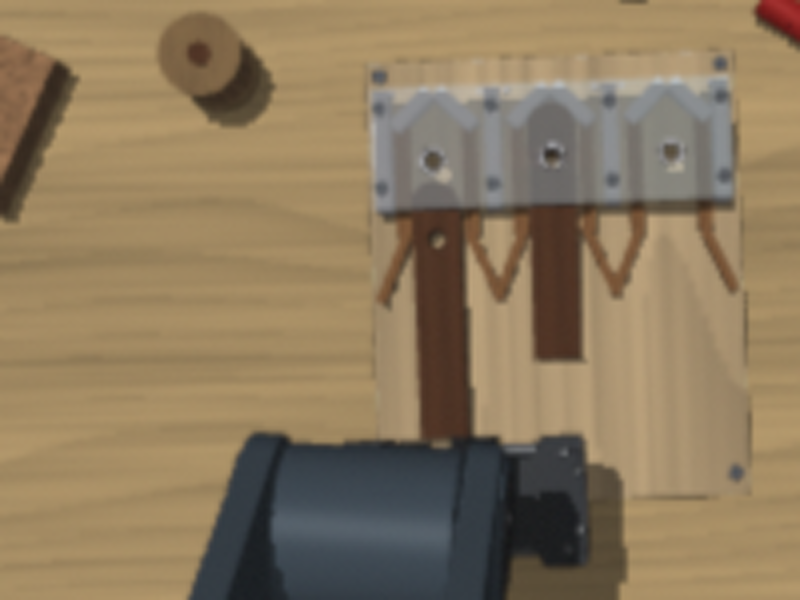

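Emit:
{"api": "jog_arm", "payload": {
  "increments": [
    [[0, -0.3, 0, 0.003, -0.001, -0.02, 1], [0, -0.3, 0, 0.003, -0.001, -0.04, 1], [0, -0.3, 0, 0.003, -0.001, -0.05, 1], [0, -0.3, 0, 0.003, -0.001, -0.05, 1], [0, -0.3, 0, 0.015, -0.001, -0.05, 1], [0, -0.3, 0, 0.025, -0.001, -0.05, 1], [0, -0.3, 0, 0.035, -0.001, -0.05, 1], [0, -0.3, 0, 0.045, -0.001, -0.05, 1]]
  ]
}}

```text
time: 22.9
position: [0.4891, 0.0763, 0.0232]
tool_rot: [-0.707, -0.004, 0.001, 0.708]
ft_force: [-1.3, -0.1, 0.3]
grip_width: 0.0007
```

```bash
python3 - <<'E'
from h import *
st()
E
```

```text
t 22.9 p [0.4891 0.0763 0.0232] fingers [ 0.0043  0.0012 -1.    ] jaw [-0.0078  1.      0.0012] jawyaw 90.45 F [-1.3 -0.1  0.3] M [0.1  0.06 0.04] w 0.0007 q [-0.07  0.7   1.91  0.    0.53 -1.65]
```

Emit:
{"api": "jog_arm", "payload": {
  "increments": [
    [[0, 0.2, 0, 0.005, 0, -0.001, 1], [0, 0.2, 0, 0.01, 0, -0.001, 1], [0, 0.2, 0, 0.014, 0, -0.001, 1], [0, 0.2, 0, 0.018, 0, -0.001, 1], [0, 0.2, 0, 0.021, 0, -0.001, 1], [0, 0.2, 0, 0.024, 0, -0.001, 1], [0, 0.2, 0, 0.026, 0, -0.001, 1], [0, 0.2, 0, 0.028, 0, -0.001, 1]]
  ]
}}

```text
time: 23.7
position: [0.5108, 0.0766, 0.0218]
tool_rot: [-0.707, 0.001, 0.008, 0.708]
ft_force: [-10.1, -1.4, 8.6]
grip_width: 0.0009
```

```bash
python3 - <<'E'
from h import *
st()
E
```

```text
t 23.7 p [0.5108 0.0766 0.0218] fingers [-0.0126  0.0015 -0.9999] jaw [-0.0086  1.      0.0016] jawyaw 90.5 F [-10.1  -1.4   8.6] M [-0.22  1.67 -0.04] w 0.0009 q [-0.07  0.72  1.84  0.    0.6  -1.65]
```

Emit:
{"api": "jog_arm", "payload": {
  "increments": [
    [[0, 0.5, 0, -0.02, 0, 0.005, 1], [0, 0.5, 0, -0.03, 0, 0.03, 0.5], [0, 0.5, -8, -0.02, -0.01, 0.07, -0.4], [0, 0.5, -16, 0, -0.04, 0.11, -0.4], [0, 0.5, -24, 0.01, -0.08, 0.14, -0.4], [0, 0.5, -32, 0.02, -0.12, 0.14, -0.4], [0, 0.5, -40, 0.03, -0.16, 0.14, -0.4], [0, 0.5, -48, 0.04, -0.2, 0.14, -0.4]]
  ]
}}

```text
time: 24.5
position: [0.5518, -0.1254, 0.1626]
tool_rot: [-0.644, 0.293, -0.281, 0.649]
ft_force: [1.0, 0.5, 0.2]
grip_width: 0.0486
```

Emit:
{"api": "jog_arm", "payload": {
  "increments": [
    [[0, 0, -8, 0.005, -0.03, 0, -0.4], [0, 0, -16, 0.01, -0.06, 0, -0.4], [0, 0, -24, 0.015, -0.09, 0, -0.4], [0, 0, -31, 0.02, -0.11, 0, -0.4], [0, 0, -37, 0.02, -0.11, 0, -0.4], [0, 0, -37, 0.02, -0.11, 0, -0.4]]
  ]
}}

```text
time: 25.1
position: [0.572, -0.2365, 0.1624]
tool_rot: [-0.517, 0.482, -0.473, 0.526]
ft_force: [0.8, 0.6, 0.1]
grip_width: 0.0608
```

```bash
python3 - <<'E'
from h import *
st()
im=snap('top','tf.png');crop(im,225,425,100,250,4,'tfc.png')
im=snap('side','sf.png');crop(im,230,400,150,300,4,'sfc.png')
print(onz('top',364,117,.14),onz('top',357,130,0))
E
```

```text
t 25.1 p [ 0.572  -0.2365  0.1624] fingers [-0.0015  0.0175 -0.9998] jaw [9.961e-01 8.860e-02 1.000e-04] jawyaw 5.08 F [0.8 0.6 0.1] M [-0.01 -0.12  0.01] w 0.0608 q [-0.58  0.59  1.5   0.02  1.06 -0.68]
[ 0.75696911 -0.21081408  0.14      ] [ 0.76073554 -0.21928518  0.        ]
```

View pics/tfc.png

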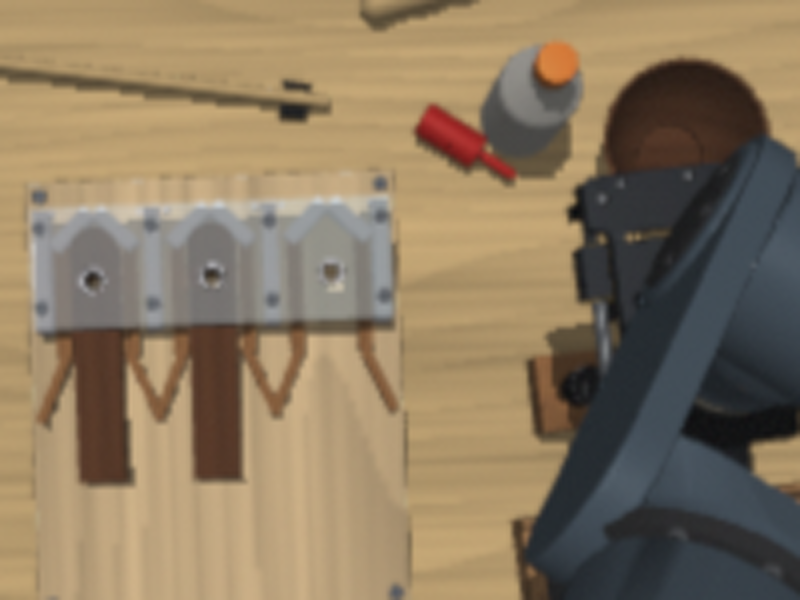

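View pics/sfc.png

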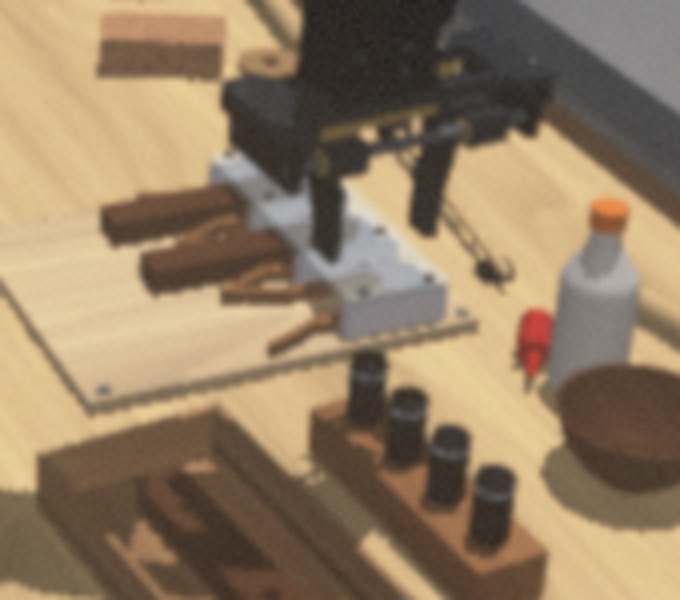

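Emit:
{"api": "jog_arm", "payload": {
  "increments": [
    [[-0.8, 0, 0.1, 0, 0.003, -0.03, -0.4], [-0.8, 0, 0.1, 0, 0.003, -0.06, -0.4], [-0.8, 0, 0.1, 0, 0.003, -0.07, -0.4], [-0.8, 0, 0.1, 0, 0.003, -0.07, -0.4], [-0.8, 0, 0.1, 0, 0.003, -0.07, -0.4]]
  ]
}}

```text
time: 25.7
position: [0.5724, -0.2324, 0.0932]
tool_rot: [-0.523, 0.477, -0.475, 0.524]
ft_force: [0.5, -0.5, 0.1]
grip_width: 0.0608
```

```bash
python3 - <<'E'
from h import *
st()
im=snap('side','sg.png');crop(im,230,400,150,300,4,'sgc.png')
E
```

```text
t 25.7 p [ 0.5724 -0.2324  0.0932] fingers [-0.0011  0.0032 -1.    ] jaw [ 9.955e-01  9.490e-02 -8.000e-04] jawyaw 5.44 F [ 0.5 -0.5  0.1] M [-0.08 -0.06 -0.01] w 0.0608 q [-0.57  0.68  1.55  0.    0.91 -0.66]
```

View pics/sgc.png

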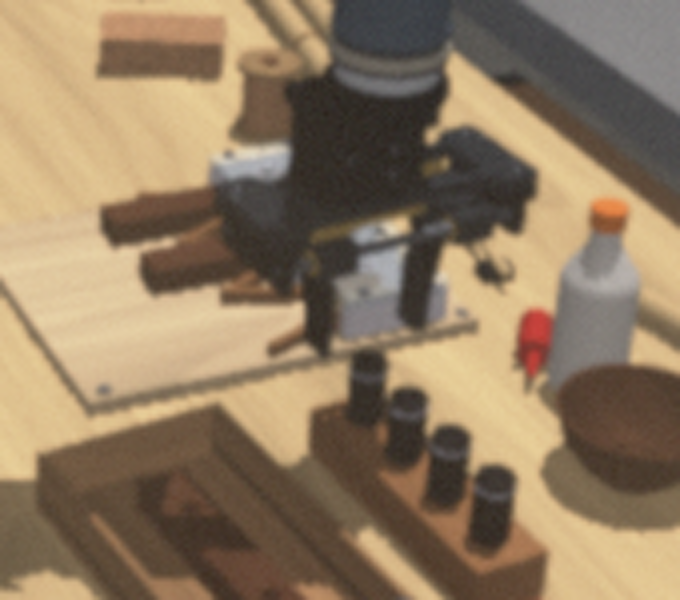

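Emit:
{"api": "jog_arm", "payload": {
  "increments": [
    [[-0.2, 0, -0.2, 0, -0.001, -0.02, -0.4], [-0.2, 0, -0.2, 0, -0.001, -0.04, -0.4], [-0.2, 0, -0.2, 0, -0.001, -0.047, -0.4], [-0.2, 0, -0.2, 0, -0.001, -0.048, -0.4], [-0.2, 0, -0.2, 0, -0.001, -0.048, -0.4]]
  ]
}}

```text
time: 26.25
position: [0.5734, -0.2341, 0.0467]
tool_rot: [0.522, -0.476, 0.477, -0.522]
ft_force: [0.3, 0.0, 0.9]
grip_width: 0.0608
```

```bash
python3 - <<'E'
from h import *
st()
im=snap('side','sh.png');crop(im,230,400,150,300,4,'shc.png')
E
```

```text
t 26.25 p [ 0.5734 -0.2341  0.0467] fingers [ 0.0014 -0.0019 -1.    ] jaw [0.9958 0.0912 0.0012] jawyaw 5.23 F [0.3 0.  0.9] M [-0.04 -0.1  -0.  ] w 0.0608 q [-0.57  0.75  1.57 -0.    0.81 -0.66]
```

View pics/shc.png

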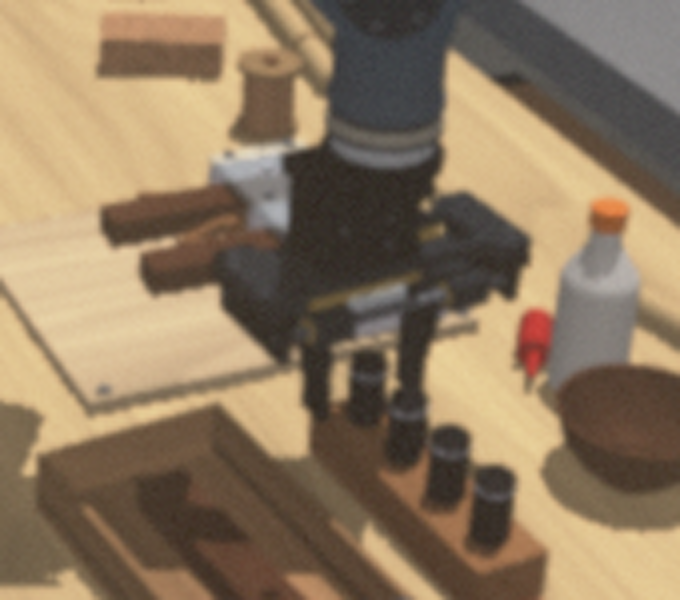

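Emit:
{"api": "jog_arm", "payload": {
  "increments": [
    [[0, 0, 0, 0, 0, 0, 0.7], [0, 0, 0, 0, 0, 0, 0.7], [0, 0, 0, 0, 0, 0, 0.7], [0, 0, 0, 0, 0, 0, 0.7], [0, 0, 0, 0, 0, 0, 0.7], [0, 0, 0, 0, 0, 0, 0.7], [0, 0, 0, 0, 0, 0, 0.7], [0, 0, 0, 0, 0, 0, 0.7]]
  ],
  "squeeze": 25
}}

```text
time: 27.1
position: [0.5736, -0.2342, 0.0469]
tool_rot: [0.522, -0.476, 0.478, -0.522]
ft_force: [-0.7, 0.4, 0.7]
grip_width: 0.0244
```

```bash
python3 - <<'E'
from h import *
st()
im=snap('side','si.png');crop(im,230,400,150,300,4,'sic.png')
E
```

```text
t 27.1 p [ 0.5736 -0.2342  0.0469] fingers [ 0.0018 -0.0021 -1.    ] jaw [0.9958 0.0911 0.0016] jawyaw 5.23 F [-0.7  0.4  0.7] M [-0.03 -0.1   0.02] w 0.0244 q [-0.57  0.75  1.57 -0.    0.81 -0.66]
```

Emit:
{"api": "jog_arm", "payload": {
  "increments": [
    [[0, 0, 0, 0, 0, 0.03, 0.7], [0, 0, 0, 0, 0, 0.07, 0.7], [0, 0, 0, 0.01, 0.045, 0.083, 0.7], [0, 0, 0, 0.022, 0.09, 0.083, 0.7], [0, 0, 0, 0.034, 0.135, 0.083, 0.7], [0, 0, 0, 0.046, 0.18, 0.083, 0.7], [0, 0, 0, 0.058, 0.225, 0.083, 0.7], [0, 0, 0, 0.07, 0.27, 0.083, 0.7]]
  ]
}}

```text
time: 27.95
position: [0.6436, 0.0376, 0.1298]
tool_rot: [0.522, -0.476, 0.478, -0.522]
ft_force: [1.5, 0.3, -1.0]
grip_width: 0.0247
```

Emit:
{"api": "jog_arm", "payload": {
  "increments": [
    [[0, 0, 0, 0.01, 0.037, 0, 0.7], [0, 0, 0, 0.01, 0.037, -0.02, 0.7], [0, 0, 0, 0.01, 0.037, -0.03, 0.7], [0, 0, 0, 0.01, 0.037, -0.03, 0.7], [0, 0, 0, 0.01, 0.037, -0.03, 0.7]]
  ]
}}

```text
time: 28.45
position: [0.6532, 0.0736, 0.0994]
tool_rot: [0.522, -0.476, 0.478, -0.521]
ft_force: [-0.7, -0.5, -0.4]
grip_width: 0.024
```

```bash
python3 - <<'E'
from h import *
st()
im=snap('side','sj.png');crop(im,230,370,120,240,5.5,'sjc.png')
im=snap('top','tj.png');crop(im,225,335,125,225,5.5,'tjc.png')
E
```

```text
t 28.45 p [0.6532 0.0736 0.0994] fingers [ 3.0e-04 -2.1e-03 -1.0e+00] jaw [9.96e-01 8.96e-02 1.00e-04] jawyaw 5.14 F [-0.7 -0.5 -0.4] M [-0.08 -0.16 -0.02] w 0.024 q [-0.06  0.72  1.44 -0.    0.98 -0.14]
```

View pics/sjc.png

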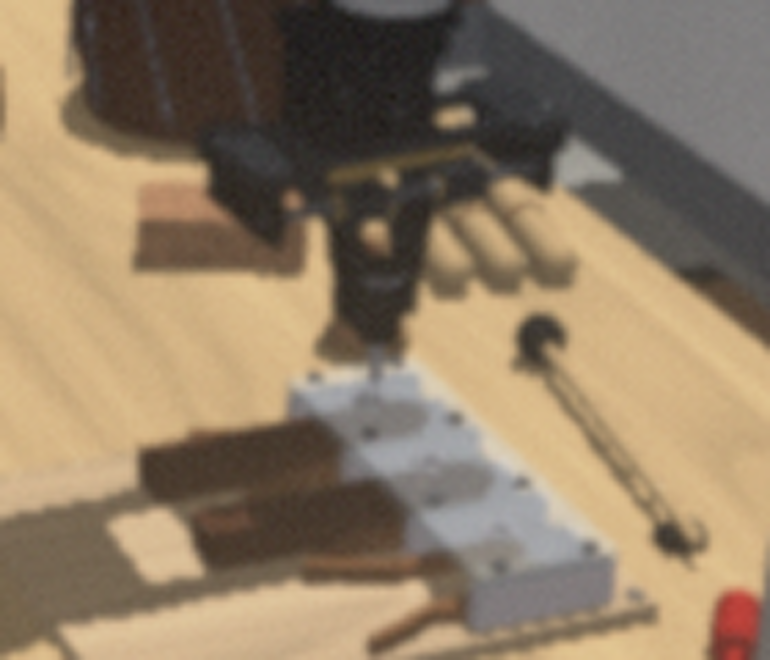

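View pics/tjc.png

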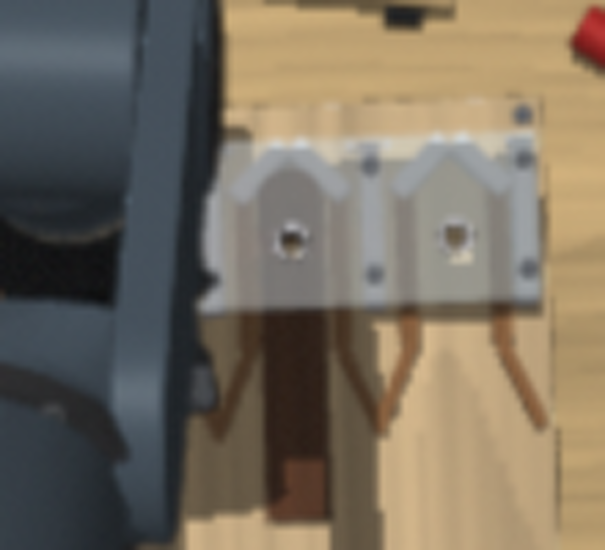

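```bash
python3 - <<'E'
from h import *
im=cv2.cvtColor(cv2.imread('pics/sj.png'),cv2.COLOR_BGR2RGB)
def pp(X,u0,v0,s): return np.round((proj('side',X)-[u0,v0]+.5)*s-.5,1)
print('tip',pp([.6532,.0736,.0575],230,120,5.5),'shoulder',pp([.6532,.0736,.0865],230,120,5.5),'knobtop',pp([.6532,.0736,.1325],230,120,5.5))
for n,p in dict(l1=[.6545,.0775,.044],l2=[.655,-.0005,.044],l3=[.6555,-.0785,.044]).items(): print(n,pp(p,230,120,5.5))
crop(im,275,345,170,240,8.5,'sjd.png')
E
```

```text
tip [370.2 383.9] shoulder [372.6 336.9] knobtop [376.6 260.7]
l1 [368.1 402.1]
l2 [431.2 464.7]
l3 [499.3 532.4]
```

View pics/sjd.png

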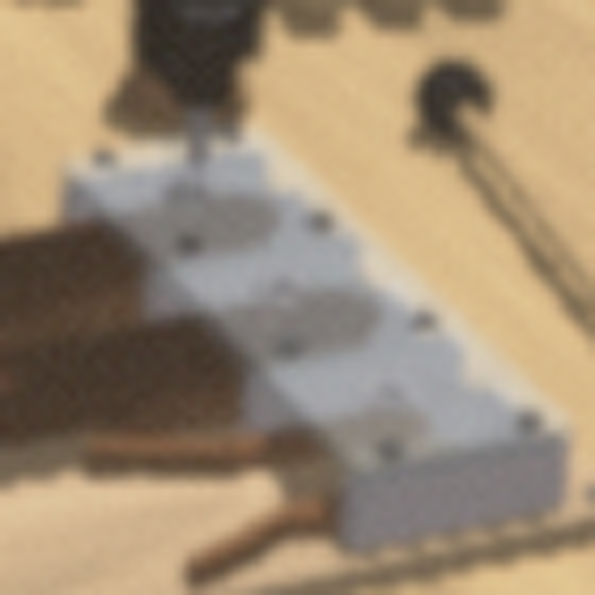

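```bash
cat >> h.py <<'E'
def avg(n,k=8): return np.mean([camera(n).astype(float) for _ in range(k)],0).astype(np.uint8)
E
python3 - <<'E'
from h import *
im=avg('side',10);cv2.imwrite('pics/sk_full.png',im[:,:,::-1]);crop(im,280,335,170,222,12,'skc.png')
st()
E
```

```text
t 29.05 p [0.6536 0.0747 0.0999] fingers [ 0.0016 -0.0021 -1.    ] jaw [0.9958 0.091  0.0014] jawyaw 5.22 F [ 0.6 -0.5 -0.7] M [-0.03 -0.1  -0.04] w 0.0247 q [-0.05  0.72  1.44 -0.    0.98 -0.14]
```

View pics/skc.png

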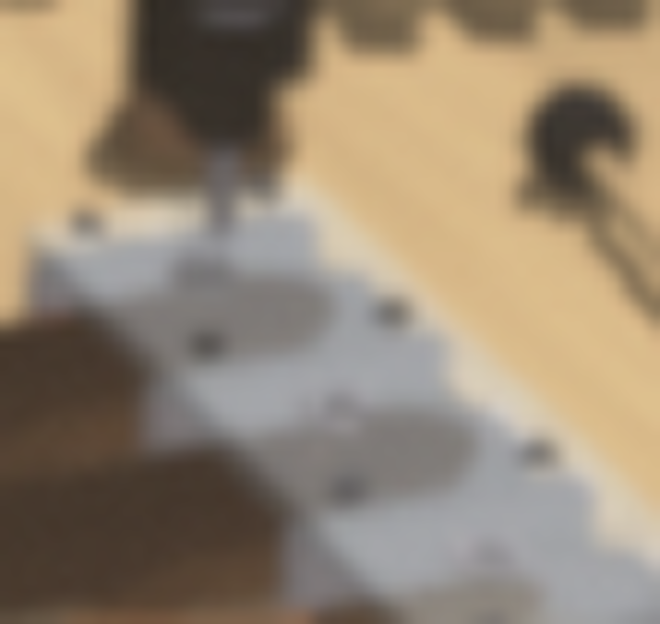

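Emit:
{"api": "jog_arm", "payload": {
  "increments": [
    [[0, 0, 0, -0.0015, 0.003, 0, 0.7], [0, 0, 0, -0.0015, 0.003, -0.004, 0.7], [0, 0, 0, -0.0015, 0.003, -0.007, 0.7], [0, 0, 0, -0.0015, 0.003, -0.007, 0.7]]
  ]
}}

```text
time: 29.45
position: [0.6515, 0.0778, 0.0921]
tool_rot: [0.523, -0.476, 0.477, -0.522]
ft_force: [-0.6, -0.3, -0.8]
grip_width: 0.0245
```

```bash
python3 - <<'E'
from h import *
im=avg('side',6);cv2.imwrite('pics/sl_full.png',im[:,:,::-1]);crop(im,280,335,170,222,12,'slc.png')
st()
E
```

```text
t 29.75 p [0.6522 0.0776 0.0929] fingers [ 0.0018 -0.0021 -1.    ] jaw [0.9959 0.091  0.0016] jawyaw 5.22 F [ 0.1  1.  -0.1] M [ 0.04 -0.1  -0.02] w 0.0245 q [-0.05  0.72  1.45 -0.    0.96 -0.14]
```

View pics/slc.png

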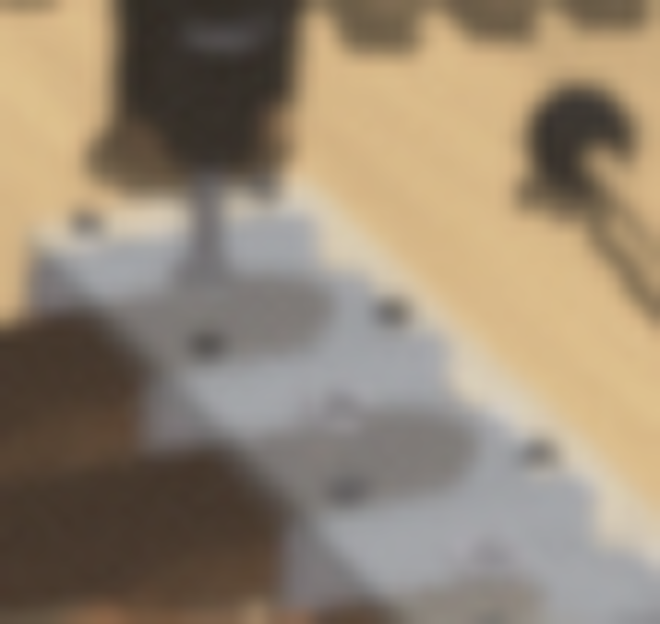

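Emit:
{"api": "jog_arm", "payload": {
  "increments": [
    [[0, 0, 0, 0, 0, -0.004, 0.7], [0, 0, 0, 0, 0, -0.008, 0.7], [0, 0, 0, 0, 0, -0.011, 0.7], [0, 0, 0, 0, 0, -0.012, 0.7]]
  ]
}}

```text
time: 30.15
position: [0.653, 0.0786, 0.0811]
tool_rot: [-0.521, 0.476, -0.478, 0.523]
ft_force: [0.3, 3.6, 2.8]
grip_width: 0.0245
```

```bash
python3 - <<'E'
from h import *
st()
E
```

```text
t 30.15 p [0.653  0.0786 0.0811] fingers [ 3.7e-03 -3.0e-04 -1.0e+00] jaw [0.9959 0.0902 0.0036] jawyaw 5.18 F [0.3 3.6 2.8] M [ 0.74 -0.26  0.01] w 0.0245 q [-0.05  0.74  1.46 -0.    0.94 -0.14]
```

Emit:
{"api": "jog_arm", "payload": {
  "increments": [
    [[0, 0, 0, 0, 0.001, -0.003, 0.7], [0, 0, 0, 0, 0.001, -0.007, 0.7], [0, 0, 0, 0, 0.001, -0.011, 0.7], [0, 0, 0, 0, 0.001, -0.014, 0.7]]
  ]
}}

```text
time: 30.55
position: [0.6524, 0.0799, 0.0663]
tool_rot: [-0.521, 0.476, -0.477, 0.523]
ft_force: [-1.0, 3.2, 1.5]
grip_width: 0.0243
```

```bash
python3 - <<'E'
from h import *
st()
E
```

```text
t 30.55 p [0.6524 0.0799 0.0663] fingers [ 2.4e-03  2.0e-04 -1.0e+00] jaw [0.9959 0.0901 0.0024] jawyaw 5.17 F [-1.   3.2  1.5] M [ 0.64 -0.09  0.03] w 0.0243 q [-0.05  0.76  1.46  0.    0.92 -0.14]
```

Emit:
{"api": "jog_arm", "payload": {
  "increments": [
    [[0, 0, 0, 0, 0.0005, -0.004, 0.7], [0, 0, 0, 0, 0.0005, -0.008, 0.7], [0, 0, 0, 0, 0.0005, -0.01, 0.7], [0, 0, 0, 0, 0.0005, -0.011, 0.7], [0, 0, 0, 0, 0.0005, -0.011, 0.7]]
  ]
}}

```text
time: 31.05
position: [0.6521, 0.0804, 0.0568]
tool_rot: [-0.522, 0.476, -0.477, 0.522]
ft_force: [-3.8, 2.6, 9.9]
grip_width: 0.0242
```

```bash
python3 - <<'E'
from h import *
st()
im=avg('side',3);crop(im,260,340,140,220,7.5,'smc.png')
E
```

```text
t 31.05 p [0.6521 0.0804 0.0568] fingers [ 0.0018  0.     -1.    ] jaw [0.9959 0.0903 0.0017] jawyaw 5.18 F [-3.8  2.6  9.9] M [ 0.29  0.48 -0.03] w 0.0242 q [-0.05  0.77  1.47  0.    0.9  -0.14]
```

View pics/smc.png

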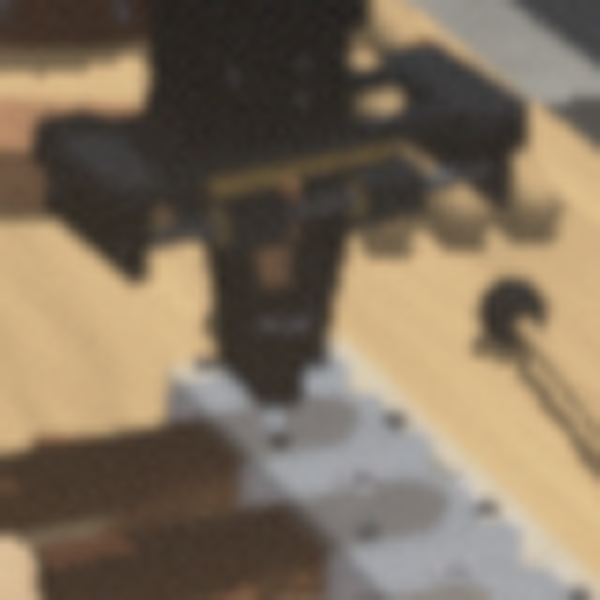

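Emit:
{"api": "jog_arm", "payload": {
  "increments": [
    [[0, 0, 0, 0, 0, 0, -0.3], [0, 0, 0, 0, 0, 0, -0.3], [0, 0, 0, 0, 0, 0, -0.3], [0, 0, 0, 0, 0, 0, -0.3], [0, 0, 0, 0, 0, 0.02, -0.3], [0, 0, 0, 0, 0, 0.06, -0.3], [0, 0, 0, -0.01, -0.045, 0.09, -0.3], [0, 0, 0, -0.02, -0.09, 0.09, -0.3]]
  ]
}}

```text
time: 32.0
position: [0.6353, -0.009, 0.1509]
tool_rot: [-0.521, 0.472, -0.479, 0.525]
ft_force: [1.9, -0.6, -0.1]
grip_width: 0.0564
```

Emit:
{"api": "jog_arm", "payload": {
  "increments": [
    [[0, 0, 0, -0.01, -0.045, 0, -0.4], [0, 0, 0, -0.02, -0.09, 0, -0.4], [0, 0, 0, -0.03, -0.135, 0, -0.4], [0, 0, 0, -0.04, -0.18, 0, -0.4], [0, 0, 0, -0.05, -0.22, 0, -0.4], [0, 0, 0, -0.055, -0.265, 0, -0.4], [0, 0, 0, -0.055, -0.265, -0.03, -0.4], [0, 0, 0, -0.055, -0.265, -0.05, -0.4]]
  ]
}}

```text
time: 32.8
position: [0.5796, -0.2763, 0.0998]
tool_rot: [-0.52, 0.473, -0.48, 0.524]
ft_force: [-0.3, 0.1, 0.1]
grip_width: 0.0609
```

```bash
python3 - <<'E'
from h import *
st()
im=avg('side',3);cv2.imwrite('pics/sn_full.png',im[:,:,::-1]);crop(im,230,400,150,300,4,'snc.png')
im=avg('top',3);cv2.imwrite('pics/tn_full.png',im[:,:,::-1]);crop(im,225,425,100,250,4,'tnc.png')
E
```

```text
t 32.8 p [ 0.5796 -0.2763  0.0998] fingers [ 0.0109 -0.002  -0.9999] jaw [0.9958 0.0913 0.0107] jawyaw 5.24 F [-0.3  0.1  0.1] M [-0.01 -0.06  0.07] w 0.0609 q [-0.62  0.7   1.5   0.01  0.94 -0.72]
```

View pics/snc.png

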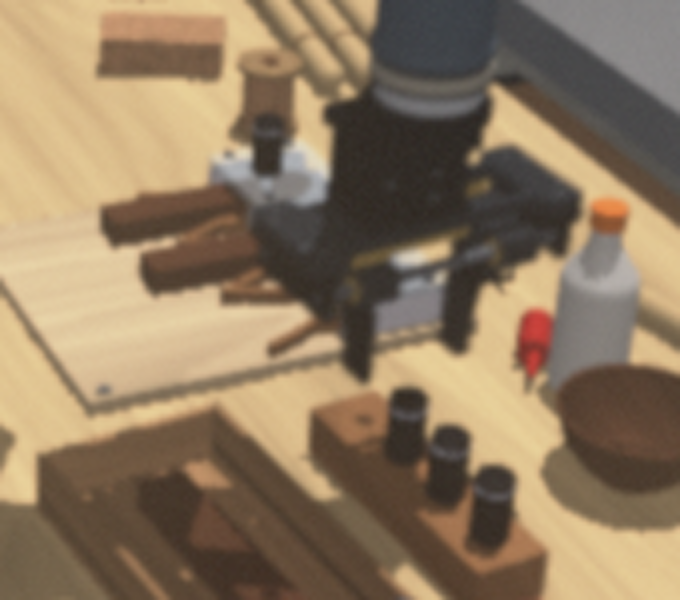

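View pics/tnc.png

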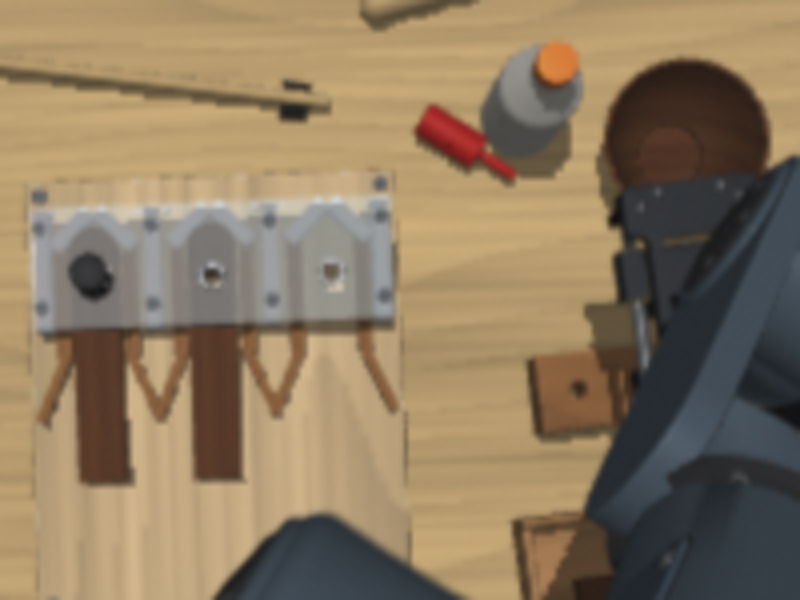

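```bash
python3 - <<'E'
from h import *
h=cp(578.5,388.5,225,100,4,.034);print(h)
a=np.radians(5.2);print('hole2',h[:2]+.046*np.array([np.sin(a),-np.cos(a)]))
# knob top in lane1
print(cp(93,272,225,100,4,.09),cp(211,275,225,100,4,.044))
E
```

```text
[ 0.57475267 -0.23853509  0.034     ]
hole2 [ 0.57892176 -0.28434577]
[0.65279631 0.07308124 0.09      ] [6.55670552e-01 2.51841510e-04 4.40000000e-02]
```

Emit:
{"api": "jog_arm", "payload": {
  "increments": [
    [[0, 0.4, 0, -0.001, -0.0075, -0.005, -0.4], [0, 0.4, 0, -0.001, -0.0075, -0.005, -0.4], [0, 0.4, 0, -0.001, -0.0075, -0.025, -0.4], [0, 0.4, 0, -0.001, -0.0075, -0.045, -0.4], [0, 0.4, 0, -0.001, -0.0075, -0.052, -0.4], [0, 0.4, 0, -0.001, -0.0075, -0.053, -0.4], [0, 0.4, 0, -0.001, -0.0075, -0.053, -0.4]]
  ]
}}

```text
time: 33.8
position: [0.5807, -0.2819, 0.0495]
tool_rot: [-0.523, 0.473, -0.478, 0.524]
ft_force: [0.2, 1.0, -0.1]
grip_width: 0.0612
```

```bash
python3 - <<'E'
from h import *
st()
im=avg('side',3);crop(im,230,400,150,300,4,'soc.png')
E
```

```text
t 33.8 p [ 0.5807 -0.2819  0.0495] fingers [ 0.0065 -0.0035 -1.    ] jaw [0.9954 0.0954 0.0061] jawyaw 5.47 F [ 0.2  1.  -0.1] M [-0.05 -0.1  -0.02] w 0.0612 q [-0.63  0.77  1.51  0.    0.86 -0.72]
```

View pics/soc.png

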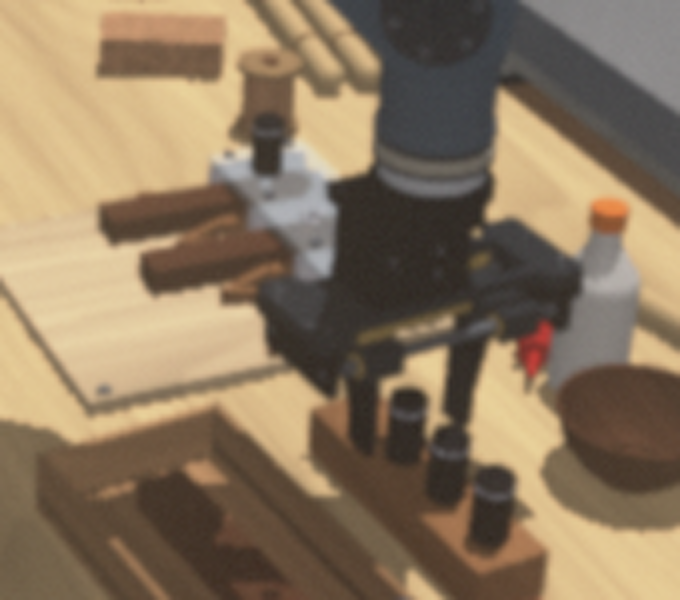

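Small correction, then close.

Emit:
{"api": "jog_arm", "payload": {
  "increments": [
    [[0.2, 0.4, -0.2, -0.002, -0.002, -0.0025, -0.4], [0.2, 0.4, -0.2, -0.002, -0.002, -0.0025, -0.4], [0.2, 0.4, -0.2, -0.002, -0.002, -0.0025, 0.7], [0.2, 0.4, -0.2, -0.002, -0.002, -0.0025, 0.7], [0.2, 0.4, -0.2, -0.002, -0.002, -0.0025, 0.7], [0.2, 0.4, -0.2, -0.002, -0.002, -0.0025, 0.7], [0.2, 0.4, -0.2, -0.002, -0.002, -0.0025, 0.7], [0.2, 0.4, -0.2, -0.002, -0.002, -0.0025, 0.7]]
  ],
  "squeeze": 25
}}

```text
time: 34.75
position: [0.5789, -0.284, 0.0476]
tool_rot: [0.523, -0.476, 0.477, -0.522]
ft_force: [-0.7, -0.5, -0.2]
grip_width: 0.0243
```

Emit:
{"api": "jog_arm", "payload": {
  "increments": [
    [[0, 0, 0, 0, 0, 0, 0.7], [0, 0, 0, 0, 0, 0, 0.7], [0, 0, 0, 0, 0, 0, 0.7]]
  ]
}}

```text
time: 35.05
position: [0.5789, -0.2841, 0.0476]
tool_rot: [0.523, -0.476, 0.477, -0.522]
ft_force: [0.5, -0.7, 0.3]
grip_width: 0.0246
```

```bash
python3 - <<'E'
from h import *
st()
E
```

```text
t 35.05 p [ 0.5789 -0.2841  0.0476] fingers [ 2.e-04 -7.e-04 -1.e+00] jaw [9.958e-01 9.200e-02 1.000e-04] jawyaw 5.28 F [ 0.5 -0.7  0.3] M [-0.06 -0.05  0.02] w 0.0246 q [-0.63  0.77  1.5  -0.    0.86 -0.72]
```

Emit:
{"api": "jog_arm", "payload": {
  "increments": [
    [[0, 0, 0, 0, 0, 0.03, 0.7], [0, 0, 0, 0, 0, 0.07, 0.7], [0, 0, 0, 0.01, 0.045, 0.083, 0.7], [0, 0, 0, 0.022, 0.09, 0.083, 0.7], [0, 0, 0, 0.034, 0.135, 0.083, 0.7], [0, 0, 0, 0.046, 0.18, 0.083, 0.7], [0, 0, 0, 0.058, 0.225, 0.083, 0.7], [0, 0, 0, 0.07, 0.265, 0.083, 0.7]]
  ]
}}

```text
time: 35.85
position: [0.6488, -0.0167, 0.1305]
tool_rot: [0.523, -0.476, 0.476, -0.522]
ft_force: [0.2, -0.4, -0.9]
grip_width: 0.0244
```

Emit:
{"api": "jog_arm", "payload": {
  "increments": [
    [[0, 0, 0, 0.003, 0.017, 0, 0.7], [0, 0, 0, 0.003, 0.017, -0.02, 0.7], [0, 0, 0, 0.003, 0.017, -0.034, 0.7], [0, 0, 0, 0.003, 0.017, -0.034, 0.7], [0, 0, 0, 0.003, 0.017, -0.034, 0.7]]
  ]
}}

```text
time: 36.35
position: [0.6514, -0.0003, 0.096]
tool_rot: [0.523, -0.477, 0.476, -0.522]
ft_force: [-0.0, -0.7, -0.6]
grip_width: 0.0243
```

```bash
python3 - <<'E'
from h import *
st()
im=avg('side',6);crop(im,280,335,170,222,12,'spc.png')
st()
E
```

```text
t 36.35 p [ 6.514e-01 -3.000e-04  9.600e-02] fingers [-1.6e-03 -1.0e-04 -1.0e+00] jaw [ 0.9958  0.0914 -0.0016] jawyaw 5.25 F [-0.  -0.7 -0.6] M [-0.04 -0.11 -0.01] w 0.0243 q [-0.17  0.71  1.46 -0.    0.97 -0.26]
t 36.65 p [ 6.522e-01 -2.000e-04  9.720e-02] fingers [ 1.e-03 -5.e-04 -1.e+00] jaw [0.9958 0.0918 0.001 ] jawyaw 5.27 F [ 1.  -0.5  0.1] M [ 0.01 -0.1   0.01] w 0.0243 q [-0.17  0.71  1.46 -0.    0.97 -0.26]
```

View pics/spc.png

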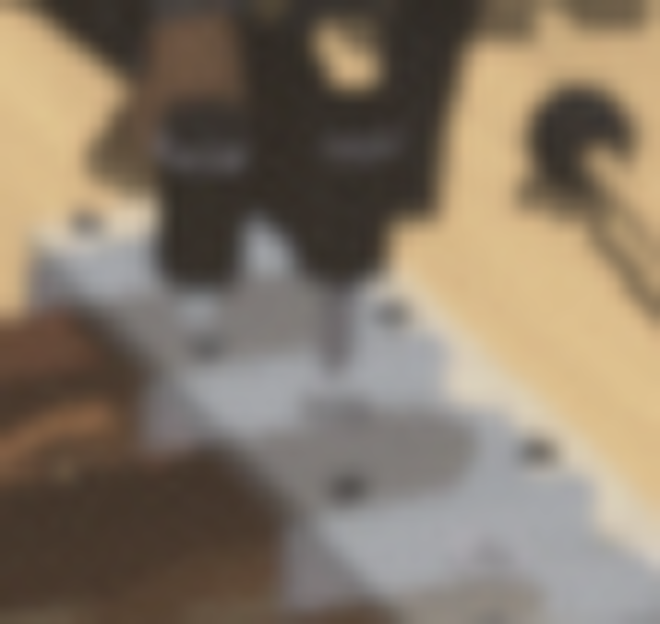

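Emit:
{"api": "jog_arm", "payload": {
  "increments": [
    [[0, 0, 0, 0.0005, -0.0004, -0.005, 0.7], [0, 0, 0, 0.0005, -0.0004, -0.009, 0.7], [0, 0, 0, 0.0005, -0.0004, -0.013, 0.7], [0, 0, 0, 0.0005, -0.0004, -0.016, 0.7], [0, 0, 0, 0.0005, -0.0004, -0.018, 0.7]]
  ]
}}

```text
time: 37.15
position: [0.6527, -0.0005, 0.0788]
tool_rot: [-0.522, 0.476, -0.477, 0.523]
ft_force: [0.5, -0.6, -0.7]
grip_width: 0.0243
```

```bash
python3 - <<'E'
from h import *
st()
E
```

```text
t 37.15 p [ 6.527e-01 -5.000e-04  7.880e-02] fingers [ 8.e-04 -4.e-04 -1.e+00] jaw [9.958e-01 9.190e-02 8.000e-04] jawyaw 5.27 F [ 0.5 -0.6 -0.7] M [ 0.03 -0.11  0.03] w 0.0243 q [-0.17  0.74  1.47 -0.    0.93 -0.26]
```

Free in the bushing. On down to the shoulder (TCP 0.0576).

Emit:
{"api": "jog_arm", "payload": {
  "increments": [
    [[0, 0, 0, 0, 0, -0.004, 0.7], [0, 0, 0, 0, 0, -0.008, 0.7], [0, 0, 0, 0, 0, -0.012, 0.7], [0, 0, 0, 0, 0, -0.016, 0.7], [0, 0, 0, 0, 0, -0.019, 0.7], [0, 0, 0, 0, 0, -0.0215, 0.7], [0, 0, 0, 0, 0, -0.022, 0.7], [0, 0, 0, 0, 0, -0.022, 0.7]]
  ]
}}

```text
time: 37.95
position: [0.6528, -0.0005, 0.0576]
tool_rot: [-0.522, 0.476, -0.477, 0.523]
ft_force: [-1.6, -0.5, 5.4]
grip_width: 0.0244
```

```bash
python3 - <<'E'
from h import *
st()
E
```

```text
t 37.95 p [ 6.528e-01 -5.000e-04  5.760e-02] fingers [ 1.1e-03 -5.0e-04 -1.0e+00] jaw [0.9958 0.092  0.001 ] jawyaw 5.28 F [-1.6 -0.5  5.4] M [-0.05  0.18 -0.09] w 0.0244 q [-0.17  0.77  1.48 -0.    0.89 -0.26]
```

Seated at exactly 57.6 mm. Release, lift and back off clear.

Emit:
{"api": "jog_arm", "payload": {
  "increments": [
    [[0, 0, 0, 0, 0, 0, -0.3], [0, 0, 0, 0, 0, 0, -0.3], [0, 0, 0, 0, 0, 0, -0.3], [0, 0, 0, 0, 0, 0, -0.3], [0, 0, 0, 0, 0, 0.02, -0.3], [0, 0, 0, 0, 0, 0.06, -0.3], [0, 0, 0, -0.02, 0, 0.1, -0.3], [0, 0, 0, -0.06, 0, 0.14, -0.3]]
  ]
}}

```text
time: 38.75
position: [0.5995, -0.001, 0.1946]
tool_rot: [-0.522, 0.475, -0.478, 0.523]
ft_force: [0.1, -0.4, 0.3]
grip_width: 0.0563
```

Emit:
{"api": "jog_arm", "payload": {
  "increments": [
    [[0, 0, 0, -0.04, -0.03, 0.02, -0.3], [0, 0, 0, -0.08, -0.07, 0.04, -0.3], [0, 0, 0, -0.11, -0.11, 0.06, -0.3], [0, 0, 0, -0.14, -0.15, 0.08, -0.3], [0, 0, 0, -0.17, -0.19, 0.08, -0.3], [0, 0, 0, -0.2, -0.23, 0.08, -0.3], [0, 0, 0, -0.22, -0.27, 0.08, -0.3], [0, 0, 0, -0.23, -0.31, 0.08, -0.3]]
  ]
}}

```text
time: 39.55
position: [0.369, -0.3068, 0.2749]
tool_rot: [-0.521, 0.475, -0.478, 0.523]
ft_force: [0.1, 0.0, -0.2]
grip_width: 0.0565
```

Emit:
{"api": "jog_arm", "payload": {
  "increments": [
    [[0, 0, 0, -0.02, -0.045, 0, -0.3], [0, 0, 0, -0.04, -0.09, 0, -0.3], [0, 0, 0, -0.06, -0.13, 0, -0.3], [0, 0, 0, -0.08, -0.17, 0, -0.3], [0, 0, 0, -0.1, -0.21, 0, -0.3], [0, 0, 0, -0.1, -0.21, 0, -0.3]]
  ]
}}

```text
time: 40.15
position: [0.2662, -0.5224, 0.2747]
tool_rot: [0.521, -0.475, 0.48, -0.521]
ft_force: [0.4, 0.2, -0.3]
grip_width: 0.0565
```

```bash
python3 - <<'E'
from h import *
st()
im=avg('top',4);cv2.imwrite('pics/tq.png',im[:,:,::-1]);crop(im,225,335,135,265,4.6,'tqc.png')
im=avg('side',4);cv2.imwrite('pics/sq.png',im[:,:,::-1]);crop(im,220,360,130,250,5.5,'sqc.png')
E
```

```text
t 40.15 p [ 0.2662 -0.5224  0.2747] fingers [ 0.0047 -0.0053 -1.    ] jaw [0.9962 0.0865 0.0042] jawyaw 4.96 F [ 0.4  0.2 -0.3] M [ 0.03 -0.09  0.01] w 0.0565 q [-1.29  0.42  1.48  0.    1.24 -1.38]
```

View pics/tqc.png

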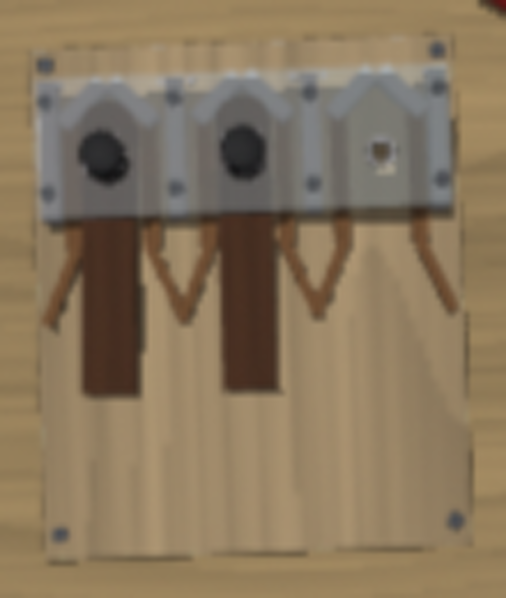

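View pics/sqc.png

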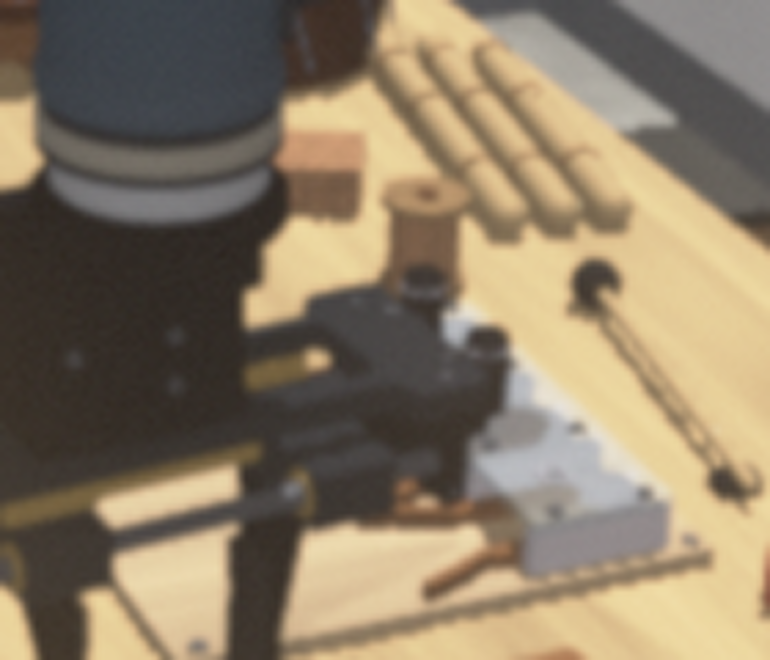

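View pics/tq.png

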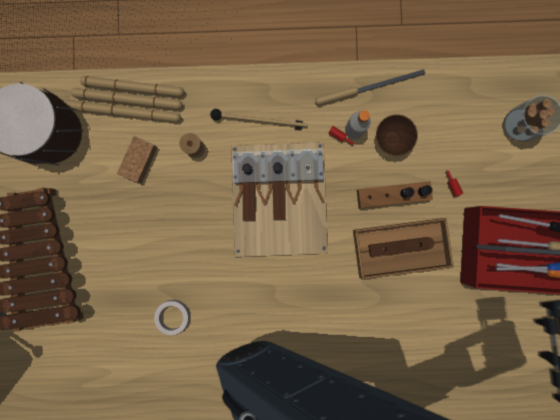

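```bash
python3 - <<'E'
from h import *
b=lambda x,y,z:cp(x,y,225,135,4.6,z)
for n,e1,e2,f1,f2,L in [(1,(84,396),(140,395),(83,225),(139,223),(.6547,.0775)),(2,(224,391),(280,390),(221,222),(277,220),(.655,-.0005))]:
    E=(b(*e1,.032)+b(*e2,.032))/2;F=(b(*f1,.032)+b(*f2,.032))/2
    print(n,E[:2],'lane x of end',E[0]-L[0],'yaw deg',np.degrees(np.arctan2(F[1]-E[1],F[0]-E[0])))
hand_in();print(get_obs()['time'])
E
```

```text
1 [0.52181062 0.07937123] lane x of end -0.1328893762363571 yaw deg -1.2247318682057713
2 [ 0.52223855 -0.00082644] lane x of end -0.13276145490952818 yaw deg -0.6983448963266806
the job is handed in; nothing more can be done
the job is handed in; nothing more can be done
```

The job is done and was handed in at about 40.5 s of the 210 s allowed. It gave no verdict.

**What I did**
- I pulled the two-hole bar out of lane 2 and laid it flat in the tray.
- There were two one-hole bars. I pushed one home in lane 1 and the other in lane 2, each until it stopped firmly in the nest at about 10 N.
- I took the two leftmost black pins from the block and pushed each down through the bridge and its bar. Both stopped on their shoulders at the fully-down height I had worked out. A pin in a bar that is not home would have stopped 17 mm higher.

**Last checks**
- **Bar positions:** the bars' square ends measured 132.8 and 132.9 mm behind their lane points, against a nominal 132.
- **Bar angles:** their yaw measured about -0.7° and -1.2°, against the jig's roughly +0.3°. That is at most about 1.6° off the lane, where 3.4° is allowed.
- **Other items:** the two-hole bar lies near the tray's middle, and the arm is clear. By eye, the bystanders are where they started.

**Discrepancies**
- My first camera estimate of the pins' y was about 4 mm off. The first pin was guided into its bushing with about 3.6 N of side force. I corrected the estimate for the second pin, which went in freely.
- The cameras put the lane points about 2 mm further in x than the arm's contact readings did.
- Both red look-alike pins were standing in the first pictures and lying down about 2 s later. The gripper had not been near them.

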